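# Pack two spare parts in the transit box and lock on its tongued lid

### The job

Pack the transit box: lift the brass bush and the elbow fitting over its lip and lay them inside, and then close it with the lid: angle the lid's tongue into the groove under the overhang at one end of the box, then lower the lid flat so that its other end drops behind the lip and the lid is locked. Leave the other things on the bench where they are.

Things in the scene. Friction and masses are not known exactly. Their poses are not given: they have to be found in the camera images.
- box: open plywood box fixed to the bench, 209 mm long (x), 152 wide (y), steel corner irons. Origin: centre of its underside; z up; +x points to the grooved end. Box frame, mm: floor top z 8; free inside x -95.5 to 95.5, y -67 to 67, but from z 50 to 68 a ledge along each side wall leaves only y -58 to 58. The lid rests on these ledges (top z 68), between the side walls (top z 80)
- groove (a point): middle of the groove's back face, on its floor: box frame (95.5, 0, 68) mm, axes as the box's. The groove is open over the full inner width, 10 mm high (z 68 to 78) and 12 mm deep, under a 7 mm thick overhang that reaches inward to x 83.5 (top z 85). The groove's floor is a ledge that reaches inward to x 79.5, z 48 to 68
- lip (a point): middle of the top inner edge of the retaining lip, the plain end wall opposite the groove, 9 mm thick: box frame (-95.5, 0, 81) mm; it stands 13 mm above the ledges on which the lid rests
- lid_mid (a point): middle of the lid's batten. Lid: loose plywood board, 0.3 kg, lying flat: body 172 mm long (x), 126 wide (y), 12 thick. A light wood batten to hold it by crosses its top at mid-length: 22 mm in x, 80 in y, standing 31 above the board. This point is 27 mm above the lid's underside, 86 from its plain -x end. Over all (with tongue) the lid is 186 long; the box has 191 by 134 for it
- lid_tongue (a point): middle of the lower edge of the tongue's tip: 100 mm along the lid's +x from lid_mid and 27 mm below it; axes as the lid's (x toward the tongue, z up). The tongue runs the lid's full width at its +x end, is 14 mm long, 6 mm thick and flush with the underside
- bush_mid (a point): centre of the brass bush, a barrel lying on its side: 94 mm long (its y), 52 mm wide and high (about 0.6 kg); z up; grasp across x; it does not roll
- elbow_mid (a point): point in the straight arm of the elbow fitting, 22 mm above its underside: dark right-angle pipe union with two yellow nuts, 44 mm high, about 0.34 kg. From this point it reaches x -44 to +18 and y -33 to +46 mm; z up. Here the arm is 36 mm wide (x -18 to +18): grasp across x, within 8 mm of this point along y
- torch: bystander: red torch standing upright, 72 mm across, 174 tall; origin at the centre of its underside. Beside it stands the largest fixed obstacle, a black pump 310 mm tall, straight ahead of the robot: up to 0.4 m from the base axis, from 0.05 m left to 0.2 m right of the middle
- bearing: bystander: ball bearing lying flat, 72 mm across, 18 high; origin at the centre of its underside
- oil_can: bystander: dark red oil can standing upright, 72 mm across, 157 tall, with a handle and spout along its y; origin under its centre
- spanner_19: bystander: combination spanner lying flat, 199 mm long (y), 38 wide, 8 high; origin under its centre
- hook_spanner: bystander: hook spanner lying flat, 238 mm long (y), 100 wide, 8 high; origin under its centre

How it is judged:
On the way:
1. the bush and the elbow fitting both lie inside the box, let go, with the lid not yet on (x of bush_mid in the frame of box between -0.095 and 0.09 m and y of bush_mid in the frame of box between -0.062 and 0.062 m and z of each of bush_mid, elbow_mid in the frame of box below 0.056 m and x of elbow_mid in the frame of box between -0.095 and 0.09 m and y of elbow_mid in the frame of box between -0.062 and 0.062 m and contact force between the fingers and bush below 0.1 N and contact force between the fingers and elbow below 0.1 N and distance between lid_tongue and groove above 0.05 m), for 0.2 s.
At the end, for the whole second after the job is handed in: Bush and elbow fitting are in the box; the lid lies flat (within 0.025 rad) and at rest on the ledges (within 4 mm), straight within 0.08 rad, its tongue at least 4.5 mm under the overhang, its plain end down behind the lip; all released (x of bush_mid in the frame of box between -0.095 and 0.09 m and y of bush_mid in the frame of box between -0.062 and 0.062 m and z of each of bush_mid, elbow_mid in the frame of box below 0.056 m and x of elbow_mid in the frame of box between -0.095 and 0.09 m and y of elbow_mid in the frame of box between -0.062 and 0.062 m and x of lid_tongue in the frame of box above 0.088 m and z of lid_tongue in the frame of box between 0.064 and 0.0715 m and angle between lid_mid's own z axis and vertical below 0.025 rad and angle between the x axis of lid_mid and the x axis of box, either way round below 0.08 rad and linear speed of lid below 0.01 m/s); the robot touches nothing.
It fails at once if the torch or the oil can is knocked over or moved more than 40 mm (distance of any of torch, oil_can from where it was at the start of the episode above 0.04 m or angle between any of torch, oil_can's own z axis and vertical above 0.4 rad).
It fails at once if another bystander is moved more than 40 mm (distance of any of bearing, spanner_19, hook_spanner from where it was at the start of the episode above 0.04 m).
It also fails if it takes over 72 s, if anything falls off the work surface, if the arm or the gripper's body presses on something with over 40 N, if the wrist force passes 120 N, or if a joint passes its speed limit or range.

### The arm

A 6-joint arm with a two-finger parallel gripper is mounted at the origin on a cart in front of the work surface, level with it; the furniture and walls round the work are solid. World frame = base frame: x ahead of the robot, y to its left, z up, the work surface at z = 0. Lengths are in m, angles in rad, forces in N, time in s.
With the tool pointing down it reaches from about 0.2 to 0.875 m from the base axis. Payload 3.4 kg.
Tool frame: the origin (TCP) lies at the very end of the fingers, on their centre line; the grasp point (between the pads) lies 19 mm behind it; z points along the fingers, y is the direction in which the jaws open and shut (so a half turn about z gives the same grasp; the last joint's range is limited). The gripper opens to 94 mm and grips with 3 to 60 N. Pads are 16 mm wide; open, the fingers measure 119 mm over their backs; the gripper's body (75 mm by 177 mm) begins 78 mm behind the grasp point.
Start: joints at [1.08, 0.276, 1.505, -0, 1.361, -0.121], TCP at [0.208, 0.536, 0.205] pointing down, gripper open.
Joint ranges: [-2.89, 2.89], [-0.75, 2.08], [0.22, 2.7], [-1.18, 4.32], [0.11, 2.71], [-2.7, 2.7]. Speed limits (rad/s): [2.57, 2.57, 3.14, 3.14, 3.14, 3.14].

### API

Orientations are given as a rotation vector (axis times angle).
In Python, from plant import * gives the robot as it stands. The module is installed in compiled form; this text tells all that it offers.
- The arm moves only by the shell command python3 -m inch 'ROWS' [FORCE]. ROWS is JSON, a list of rows, each an object with "jaw": the finger opening in mm, from 0 to 94; "xyz": the shift along the tool's x, y, z in mm, a list of three; "turn": the turn about the tool's z in degrees. A call has 1 to 10 rows; each row shifts and turns the commanded pose from where the row before left it, along the tool's axes as they then stand; what a row does not reach is not made up. A row lasts 1/10 s, in which the tool goes at most 50 mm and 8.59 degrees, less where a joint would pass 70% of its speed; a pose out of reach is approached as far as the arm can. A call with a gripper value outside its range is refused whole. The fingers move at their own pace and stop on an object; FORCE is the grip in N (left out, the last holds). Time passes only in rows, so rows that do not move let the fingers close. It gives the time, the measured TCP pose, the force and the opening at its end, in the units of the state.
- observe(): the state, without advancing time (a new reading comes with each control period).
- get_image(name): name is "scene" or "side" or "wrist"; returns the picture (420x560x3 uint8, red, green, blue); there is no depth.
- camera_params(name): a dict with "mtx" (3x3 intrinsics, pixels), "xyz" and "rotation" of the camera in the world. Camera axes: x right, y down, z forward; pixel columns grow to the right and rows downward; lengths in m; the calibration is good to about 2 mm. The wrist camera is an equidistant fisheye: a pixel r from the principal point sees the ray r / f radians off the axis. A picture is of the moment at which its call begins: read the wrist's pose just before it. camera_params takes no time and is no camera call; for the wrist camera it gives the pose at the moment of the call.
- close_job(): hands the job in, once; it reports no verdict.
The state is a dict: "clock": time; "joint_pos": joint angles; "qd": joint speeds; "effort": joint torques, N m; "ee_pos": TCP position; "tcp_rot": TCP orientation; "ft_force": force on the tool from outside, world axes, zero at the start; "ft_torque": the same for the moment, N m; "opening": opening from 0.0 (shut) to 1.0 (fully open).
Only numpy, scipy, OpenCV 4.12 (cv2) and the standard library are available. Lean on these libraries where they do the work, as an engineer would, in place of code of your own. Each camera call takes 0.05 s, during which the arm holds its last target.

## Working session

There is one attempt and no reset: what is moved stays moved. The work goes in short steps, Python scripts to look and compute and a shell command to move; the robot and the scene stay as the last step left them, time stands still between calls to the robot, and variables do not carry over. Pictures are saved under pics/ and viewed, and the job is handed in when it is done.

```bash
mkdir -p pics; python3 - <<'E'
from plant import *
import cv2, numpy as np
s=observe(); print(s)
for n in ["scene","side","wrist"]:
    p=camera_params(n); print(n,p)
    im=get_image(n); cv2.imwrite(f"pics/{n}0.png",im[:,:,::-1])
E
```

```text
{'clock': 0.0, 'joint_pos': array([ 1.08002778e+00,  2.76593628e-01,  1.50609866e+00, -2.79982027e-05,
        1.36069153e+00, -1.20977267e-01]), 'qd': array([-6.43130590e-05, -1.49081621e-03,  2.14161903e-04, -1.14693639e-03,
        9.68184736e-04,  3.67663897e-04]), 'effort': array([-3.45638193e-05, -4.04590845e+01, -2.37233323e+01,  7.02305487e-02,
        3.44780856e-02, -1.36533399e-04]), 'ee_pos': array([0.20755613, 0.53563697, 0.20461926]), 'tcp_rot': array([-5.77459188e-01, -3.08754164e+00,  2.69546013e-03]), 'ft_force': array([-0.61348491,  0.21675427, -0.36287389]), 'ft_torque': array([-0.01344087, -0.02454761, -0.01500997]), 'opening': 0.9960275064873887}
scene {'mtx': array([[519.59558156,   0.        , 274.38160405],
       [  0.        , 519.59558156, 212.21446732],
       [  0.        ,   0.        ,   1.        ]]), 'xyz': array([-0.54694015, -0.71546108,  1.2121706 ]), 'rotation': array([-2.05989013,  1.1478836 , -0.4899046 ])}
side {'mtx': array([[408.51065237,   0.        , 280.30814043],
       [  0.        , 408.51065237, 210.33886015],
       [  0.        ,   0.        ,   1.        ]]), 'xyz': array([1.56958184, 0.23421156, 0.80369558]), 'rotation': array([-1.46070554, -1.83962367,  0.97921093])}
wrist {'mtx': array([[325.1922621,   0.       , 282.7543506],
       [  0.       , 325.1922621, 216.8013848],
       [  0.       ,   0.       ,   1.       ]]), 'xyz': array([0.14622351, 0.56000484, 0.38322872]), 'rotation': array([2.42798469, 1.66350138, 0.1907932 ])}
```

View pics/scene0.png

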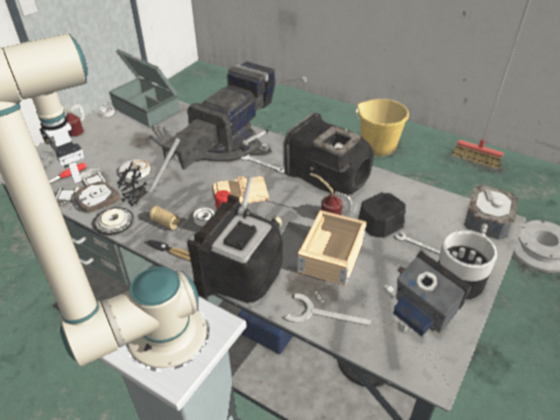

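View pics/side0.png

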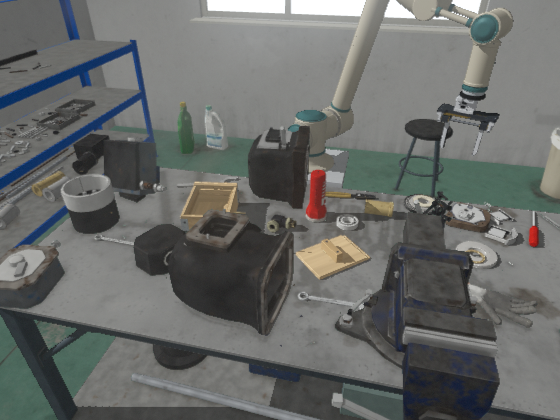

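View pics/wrist0.png

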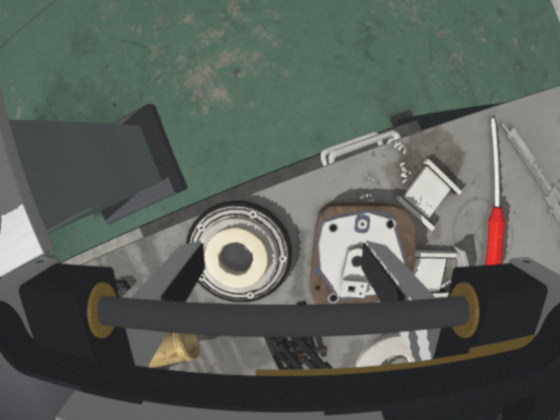

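```bash
cat > h.py <<'E'
import numpy as np, cv2
from scipy.spatial.transform import Rotation as R
import json,os
def cams():
    from plant import camera_params
    return {n:camera_params(n) for n in("scene","side")}
def ray(p,u,v,fish=False):
    m=p["mtx"];x=(u-m[0,2])/m[0,0];y=(v-m[1,2])/m[1,1]
    if fish:
        r=np.hypot(x,y);d=np.array([np.sin(r)*x/max(r,1e-9),np.sin(r)*y/max(r,1e-9),np.cos(r)])
    else: d=np.array([x,y,1.]);d/=np.linalg.norm(d)
    return np.array(p["xyz"]),R.from_rotvec(p["rotation"]).apply(d)
def onz(p,u,v,z,fish=False):
    o,d=ray(p,u,v,fish);return o+d*(z-o[2])/d[2]
def proj(p,X,fish=False):
    q=R.from_rotvec(p["rotation"]).inv().apply(np.atleast_2d(X)-p["xyz"]);m=p["mtx"]
    if fish:
        t=np.arctan2(np.hypot(q[:,0],q[:,1]),q[:,2]);h=np.hypot(q[:,0],q[:,1])+1e-9
        x,y=t*q[:,0]/h,t*q[:,1]/h
    else: x,y=q[:,0]/q[:,2],q[:,1]/q[:,2]
    return np.c_[m[0,0]*x+m[0,2],m[1,1]*y+m[1,2]]
def crop(im,u0,v0,w,h,k,name):
    c=cv2.resize(im[v0:v0+h,u0:u0+w],None,fx=k,fy=k,interpolation=cv2.INTER_CUBIC);cv2.imwrite(name,c)
E
python3 - <<'E'
from h import *
a=cv2.imread("pics/scene0.png");b=cv2.imread("pics/side0.png")
crop(a,130,160,250,180,3,"pics/a1.png")
crop(b,160,130,260,160,3,"pics/b1.png")
E
```

```text
(no output)
```

View pics/a1.png

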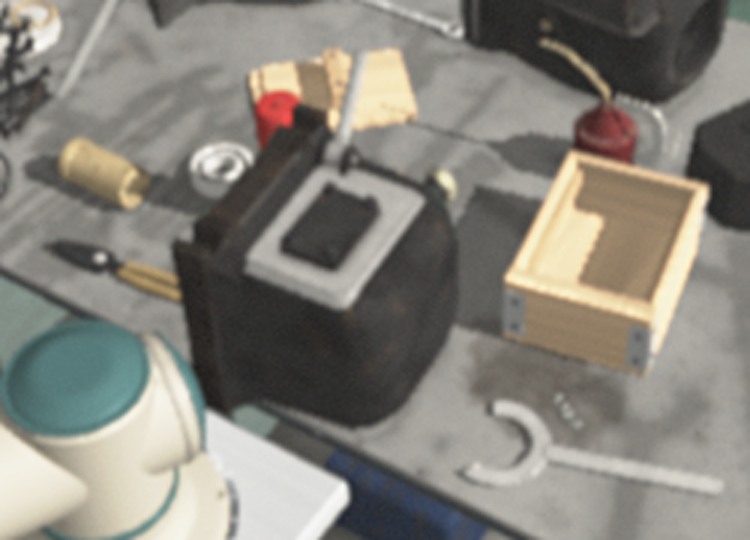

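View pics/b1.png

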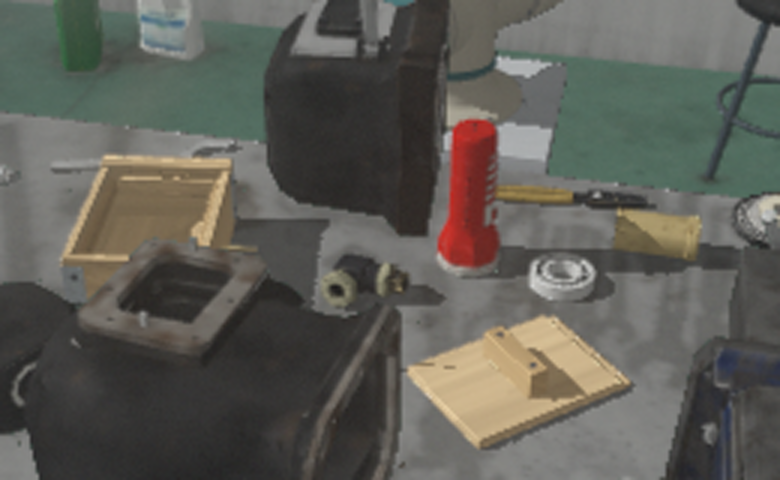

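```bash
python3 - <<'E'
from h import *
c=cams()
np.set_printoptions(precision=3,suppress=True)
S=lambda u,v,z: onz(c["side"],160+u/3,130+v/3,z)
A=lambda u,v,z: onz(c["scene"],130+u/3,160+v/3,z)
print("bush side",S(657,233,.026),"scene",A(103,172,.026), [A(62,150,.026),A(140,185,.026)])
print("elbow side",S(358,280,.022), S(340,288,.022),S(388,280,.022),"scene nut",A(443,182,.022))
print("torch",S(466,265,0),A(280,98,.174))
print("bearing",S(562,278,.009),A(220,165,.009))
print("lid side corners",[S(*q,.012) for q in((408,370),(553,318),(632,380),(478,440))])
print("lid scene corners",[A(*q,.012) for q in((250,75),(400,50),(418,118))])
print("batten side top",[S(*q,.043) for q in((487,330),(535,372),(545,365),(500,325))])
print("box scene top",[A(*q,.083) for q in((574,152),(709,185),(650,312),(508,280))])
print("box side top",[S(*q,.083) for q in((105,157),(232,160),(65,262))])
print("oil",A(605,130,.1),"hook",A(470,440,.0),A(720,488,0))
print("bigblack side",[S(*q,0.15) for q in((265,260),(80,320),(200,350))], "right",[S(*q,0.1) for q in((400,310),(300,470))])
E
python3 - <<'E'
from h import *
a=cv2.imread("pics/scene0.png");b=cv2.imread("pics/side0.png")
crop(a,290,200,85,85,7,"pics/a2.png")
crop(b,175,175,80,60,10,"pics/b2.png")
crop(b,255,190,170,110,4.5,"pics/b3.png")
E
```

```text
bush side [0.344 0.303 0.026] scene [0.339 0.302 0.026] [array([0.343, 0.368, 0.026]), array([0.344, 0.253, 0.026])]
elbow side [ 0.508 -0.012  0.022] [ 0.527 -0.028  0.022] [0.501 0.02  0.022] scene nut [ 0.527 -0.032  0.022]
torch [0.421 0.094 0.   ] [0.41  0.093 0.174]
bearing [0.435 0.204 0.009] [0.43  0.21  0.009]
lid side corners [array([0.634, 0.068, 0.012]), array([0.514, 0.202, 0.012]), array([0.598, 0.288, 0.012]), array([0.718, 0.152, 0.012])]
lid scene corners [array([0.576, 0.277, 0.012]), array([0.712, 0.146, 0.012]), array([0.614, 0.057, 0.012])]
batten side top [array([0.591, 0.14 , 0.043]), array([0.645, 0.194, 0.043]), array([0.633, 0.203, 0.043]), array([0.58 , 0.152, 0.043])]
box scene top [array([ 0.585, -0.163,  0.083]), array([ 0.613, -0.309,  0.083]), array([ 0.419, -0.336,  0.083]), array([ 0.384, -0.197,  0.083])]
box side top [array([ 0.417, -0.339,  0.083]), array([ 0.39 , -0.192,  0.083]), array([ 0.629, -0.294,  0.083])]
oil [ 0.617 -0.183  0.1  ] hook [ 0.251 -0.234  0.   ] [ 0.325 -0.462  0.   ]
bigblack side [array([ 0.671, -0.064,  0.15 ]), array([ 0.796, -0.195,  0.15 ]), array([ 0.811, -0.079,  0.15 ])] right [array([0.652, 0.062, 0.1  ]), array([0.881, 0.026, 0.1  ])]
```

View pics/a2.png

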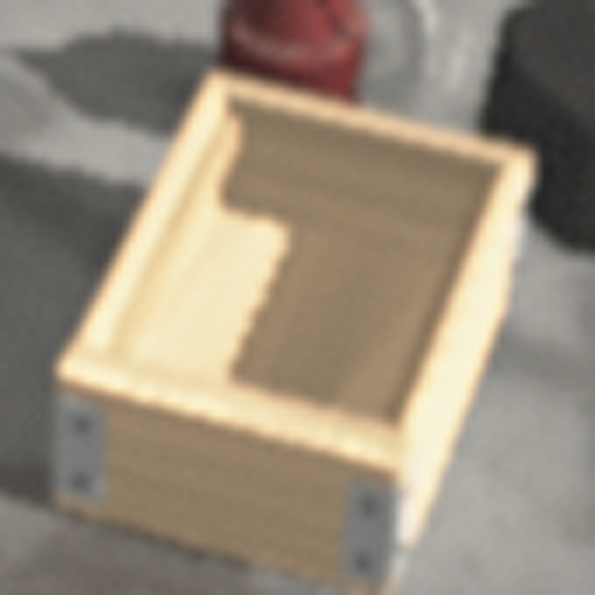

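View pics/b2.png

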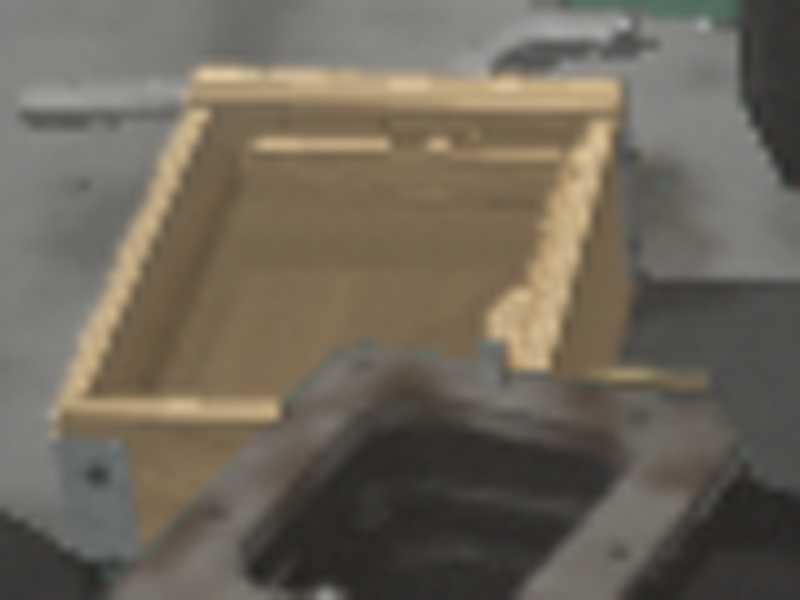

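View pics/b3.png

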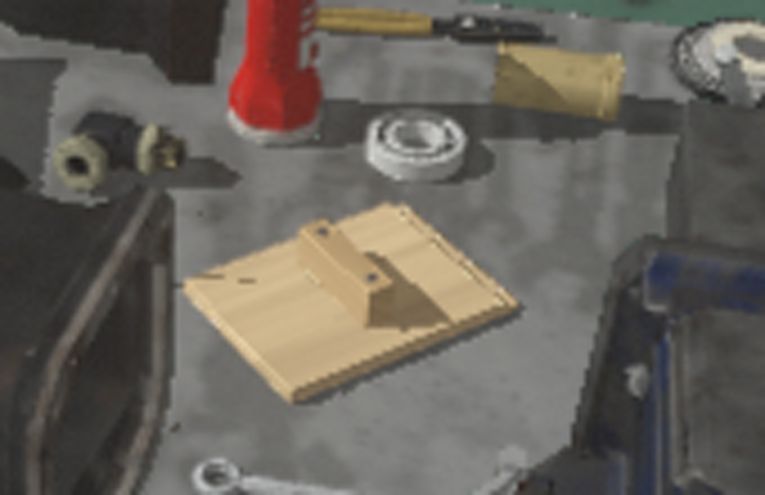

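```bash
cat >> h.py <<'E'
def st():
    from plant import observe
    s=observe();Rm=R.from_rotvec(s["tcp_rot"]).as_matrix();return s,s["ee_pos"],Rm
def delta(target,yawx=None,comm=None):
    """shift in tool axes (mm) to target; yawx: desired world angle (deg) of tool x"""
    s,p,Rm=st(); d=Rm.T@(np.array(target)-p)*1000
    a=np.degrees(np.arctan2(Rm[1,0],Rm[0,0]))
    out="tcp %s xang %.1f yang %.1f shift %s"%(np.round(p,4),a,np.degrees(np.arctan2(Rm[1,1],Rm[0,1])),np.round(d,1))
    if yawx is not None: out+=" turn %.1f"%(-((yawx-a+180)%360-180))
    print(out,"F",np.round(s["ft_force"],1),"open",round(s["opening"]*94,1),"t",round(s["clock"],2),"q6",round(s["joint_pos"][5],2))
E
python3 - <<'E'
from h import *
delta([.342,.305,.2],180)
s,p,Rm=st(); print(Rm.round(3))
from plant import camera_params
w=camera_params("wrist"); print("cam in tool",Rm.T@(w["xyz"]-p)); print((Rm.T@R.from_rotvec(w["rotation"]).as_matrix()).round(3))
print(s["joint_pos"])
c=cams()
for n,q in (("side",[(616,227),(699,240),(616,208),(699,222),(612,245),(699,258)]),):
  print([onz(c[n],160+u/3,130+v/3,.026).round(3) for u,v in q])
E
```

```text
tcp [0.2076 0.5358 0.2048] xang 158.8 yang 68.8 shift [-208.7 -166.6    5. ] turn -21.2 F [ 0.3 -0.2  0. ] open 93.9 t 0.15 q6 -0.12
[[-0.932  0.361 -0.001]
 [ 0.361  0.932 -0.001]
 [ 0.    -0.001 -1.   ]]
cam in tool [ 0.06602362  0.0002196  -0.1784887 ]
[[ 0.    -0.973 -0.23 ]
 [ 1.     0.    -0.001]
 [ 0.001 -0.23   0.973]]
[ 1.08002858e+00  2.76411460e-01  1.50580932e+00  7.53883675e-07
  1.36069546e+00 -1.21008103e-01]
[array([0.342, 0.256, 0.026]), array([0.348, 0.35 , 0.026]), array([0.3  , 0.254, 0.026]), array([0.309, 0.35 , 0.026]), array([0.381, 0.254, 0.026]), array([0.385, 0.35 , 0.026])]
```

```bash
python3 - <<'E'
from h import *
delta([.344,.25,.22],86.5)
E
```

```text
tcp [0.2076 0.5358 0.2048] xang 158.8 yang 68.8 shift [-230.4 -217.2  -14.9] turn 72.3 F [ 0.3 -0.2  0. ] open 93.9 t 0.15 q6 -0.12
```

```bash
python3 -m inch '[{"jaw":94,"xyz":[-28,-26,-2],"turn":0},{"jaw":94,"xyz":[-28,-27,-2],"turn":0},{"jaw":94,"xyz":[-28,-27,-2],"turn":0},{"jaw":94,"xyz":[-28,-27,-2],"turn":0},{"jaw":94,"xyz":[-28,-27,-2],"turn":0},{"jaw":94,"xyz":[-30,-27,-2],"turn":0},{"jaw":94,"xyz":[-30,-28,-2],"turn":0},{"jaw":94,"xyz":[-30,-28,-1],"turn":0}]' 20
python3 -m inch '[{"jaw":94,"xyz":[0,0,0],"turn":8},{"jaw":94,"xyz":[0,0,0],"turn":8},{"jaw":94,"xyz":[0,0,0],"turn":8},{"jaw":94,"xyz":[0,0,0],"turn":8},{"jaw":94,"xyz":[0,0,0],"turn":8},{"jaw":94,"xyz":[0,0,0],"turn":8},{"jaw":94,"xyz":[0,0,0],"turn":8},{"jaw":94,"xyz":[0,0,0],"turn":8},{"jaw":94,"xyz":[0,0,0],"turn":8},{"jaw":94,"xyz":[0,0,0],"turn":0}]'
python3 - <<'E'
from h import *
from plant import *
delta([.344,.25,.22],86.5)
w=camera_params("wrist");json.dump({k:np.array(v).tolist() for k,v in w.items()},open("w1.json","w"))
im=get_image("wrist");cv2.imwrite("pics/w1.png",im[:,:,::-1])
E
```

```text
clock: 0.95
ee_pos: [0.3442, 0.2492, 0.2206]
tcp_rot: [0.577, 3.088, 0.0]
ft_force: [-0.2, -0.1, 0.5]
opening: 1.003
clock: 1.95
ee_pos: [0.3437, 0.2506, 0.2203]
tcp_rot: [-2.282, -2.159, 0.001]
ft_force: [-1.4, 0.5, 0.2]
opening: 0.997
tcp [0.3437 0.2506 0.2203] xang 86.8 yang -3.2 shift [-0.6  0.4  0.3] turn 0.3 F [-1.4  0.5  0.2] open 93.7 t 1.95 q6 0.52
```

View pics/w1.png

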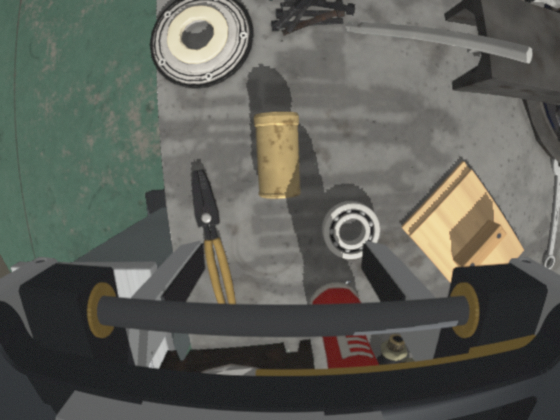

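```bash
python3 - <<'E'
from h import *
np.set_printoptions(precision=4,suppress=True)
from plant import observe
print(observe()["joint_pos"])
w=json.load(open("w1.json"))
im=cv2.imread("pics/w1.png");hsv=cv2.cvtColor(im,cv2.COLOR_BGR2HSV)
m=((hsv[...,0]>12)&(hsv[...,0]<32)&(hsv[...,1]>70)).astype(np.uint8)*255
m[:100]=0;m[210:]=0;m[:,:240]=0;m[:,310:]=0
m=cv2.morphologyEx(m,cv2.MORPH_OPEN,np.ones((3,3)))
k=max(cv2.findContours(m,0,1)[0],key=cv2.contourArea)
r=cv2.minAreaRect(k);print(r)
b=cv2.boxPoints(r)
P=np.array([onz(w,*q,.026,True) for q in b]);print(P, P.mean(0))
for i in range(4):
    d=P[(i+1)%4]-P[i];print(np.linalg.norm(d),np.degrees(np.arctan2(d[1],d[0])))
E
```

```text
[0.4661 0.0378 1.7646 0.0001 1.3397 0.5189]
((276.49267578125, 154.97898864746094), (86.18863677978516, 44.108299255371094), 89.19306945800781)Traceback (most recent call last):
  File "<stdin>", line 13, in <module>
  File "h.py", line 14, in onz
    o,d=ray(p,u,v,fish);return o+d*(z-o[2])/d[2]
        ~~~^^^^^^^^^^^^
  File "h.py", line 8, in ray
    m=p["mtx"];x=(u-m[0,2])/m[0,0];y=(v-m[1,2])/m[1,1]
                    ~^^^^^
TypeError: list indices must be integers or slices, not tuple
```

```bash
cat >> h.py <<'E'
def loadw(f): return {k:np.array(v) for k,v in json.load(open(f)).items()}
def snap(n,tag):
    from plant import camera_params,get_image
    w=camera_params(n);json.dump({k:np.array(v).tolist() for k,v in w.items()},open(f"{tag}.json","w"))
    im=get_image(n)[:,:,::-1].copy();cv2.imwrite(f"pics/{tag}.png",im);return w,im
E
python3 - <<'E'
from h import *
np.set_printoptions(precision=4,suppress=True)
w=loadw("w1.json")
b=cv2.boxPoints(((276.5,155),(86.2,44.1),89.2))
for z in (.026,.04):
  P=np.array([onz(w,*q,z,True) for q in b]);print(P.mean(0))
  for i in range(2):
    d=P[(i+1)%4]-P[i];print(np.linalg.norm(d),np.degrees(np.arctan2(d[1],d[0])))
L=[(403,225),(463,160)]
print([onz(w,*q,.006,True) for q in L])
E
```

```text
[0.3394 0.3013 0.026 ]
0.049978513710914954 -2.6068430989511104
0.09964154510944136 -92.08043034075442
[0.3397 0.3019 0.04  ]
0.04810149210517334 -2.6068430989511566
0.0958993503318673 -92.0804303407544
[array([0.499 , 0.2043, 0.006 ]), array([0.5879, 0.2888, 0.006 ])]
```

```bash
python3 - <<'E'
from h import *
w=loadw("w1.json");print(onz(w,198,160,.01,True),onz(w,215,240,.01,True))
delta([.3396,.3016,.008],87.5)
E
```

```text
[0.24325471 0.30170151 0.01      ] [0.25481462 0.19953132 0.01      ]
tcp [0.3436 0.2506 0.2203] xang 87.0 yang -3.0 shift [ 50.7  -6.7 212.3] turn -0.5 F [-0.   0.3  0.5] open 94.2 t 2.0 q6 0.52
```

```bash
python3 -m inch '[{"jaw":76,"xyz":[25,-3,20],"turn":-0.5},{"jaw":76,"xyz":[26,-4,30],"turn":0},{"jaw":76,"xyz":[0,0,35],"turn":0},{"jaw":76,"xyz":[0,0,35],"turn":0},{"jaw":76,"xyz":[0,0,35],"turn":0},{"jaw":76,"xyz":[0,0,30],"turn":0},{"jaw":76,"xyz":[0,0,20],"turn":0},{"jaw":76,"xyz":[0,0,7],"turn":0},{"jaw":76,"xyz":[0,0,0],"turn":0}]'
python3 -m inch '[{"jaw":40,"xyz":[0,0,0],"turn":0},{"jaw":40,"xyz":[0,0,0],"turn":0},{"jaw":40,"xyz":[0,0,0],"turn":0},{"jaw":40,"xyz":[0,0,0],"turn":0},{"jaw":40,"xyz":[0,0,0],"turn":0},{"jaw":40,"xyz":[0,0,0],"turn":0}]' 35
python3 - <<'E'
from h import *
delta([.344,.3,.22],87.5)
E
```

```text
clock: 2.9
ee_pos: [0.339, 0.3017, 0.0078]
tcp_rot: [-2.271, -2.17, 0.003]
ft_force: [-0.2, -0.2, 0.3]
opening: 0.809
clock: 3.5
ee_pos: [0.3403, 0.3024, 0.0094]
tcp_rot: [2.273, 2.168, 0.003]
ft_force: [-0.4, -1.3, 6.5]
opening: 0.548
tcp [0.3403 0.3024 0.0094] xang 87.3 yang -2.7 shift [  -2.     4.2 -210.6] turn -0.2 F [-0.4 -1.3  6.5] open 51.5 t 3.5 q6 0.62
```

```bash
python3 -m inch '[{"jaw":40,"xyz":[0,0,-10],"turn":0},{"jaw":40,"xyz":[0,0,-25],"turn":0},{"jaw":40,"xyz":[0,0,-35],"turn":0},{"jaw":40,"xyz":[0,0,-40],"turn":0},{"jaw":40,"xyz":[0,0,-40],"turn":0},{"jaw":40,"xyz":[0,0,-40],"turn":0},{"jaw":40,"xyz":[0,0,-35],"turn":0},{"jaw":40,"xyz":[0,0,-20],"turn":0},{"jaw":40,"xyz":[0,0,-5],"turn":0}]'
python3 - <<'E'
from h import *
delta([.53,.1,.26],99)
E
```

```text
clock: 4.4
ee_pos: [0.3397, 0.3023, 0.2605]
tcp_rot: [2.272, 2.169, 0.005]
ft_force: [-0.2, 0.3, -6.0]
opening: 0.55
tcp [0.3397 0.3023 0.2605] xang 87.3 yang -2.7 shift [-193.2  199.5    0.6] turn -11.7 F [-0.2  0.3 -6. ] open 51.7 t 4.4 q6 0.62
```

```bash
python3 -m inch '[{"jaw":40,"xyz":[-15,15,0],"turn":0},{"jaw":40,"xyz":[-20,25,0],"turn":0},{"jaw":40,"xyz":[-25,28,0],"turn":0},{"jaw":40,"xyz":[-25,28,0],"turn":0},{"jaw":40,"xyz":[-25,28,0],"turn":0},{"jaw":40,"xyz":[-25,28,0],"turn":0},{"jaw":40,"xyz":[-28,25,0],"turn":0},{"jaw":40,"xyz":[-30,22,0],"turn":0},{"jaw":40,"xyz":[-35,0,0],"turn":0},{"jaw":40,"xyz":[-40,0,0],"turn":0}]'
python3 -m inch '[{"jaw":40,"xyz":[-42,0,0],"turn":0},{"jaw":40,"xyz":[-42,0,0],"turn":0},{"jaw":40,"xyz":[-42,2,0],"turn":0},{"jaw":40,"xyz":[-42,2,0],"turn":0},{"jaw":40,"xyz":[-42,2,0],"turn":0},{"jaw":40,"xyz":[-42,2,0],"turn":0},{"jaw":40,"xyz":[-42,2,0],"turn":0},{"jaw":40,"xyz":[-40,2,0],"turn":0},{"jaw":40,"xyz":[-30,0,0],"turn":-6},{"jaw":40,"xyz":[-15,0,0],"turn":-6}]'
python3 -m inch '[{"jaw":40,"xyz":[0,0,0],"turn":0},{"jaw":40,"xyz":[0,0,0],"turn":0}]'
python3 - <<'E'
from h import *
delta([.52,-.37,.26],99)
snap("wrist","w2")
E
```

```text
clock: 5.4
ee_pos: [0.5246, 0.0241, 0.2557]
tcp_rot: [-2.269, -2.166, 0.005]
ft_force: [0.4, 0.3, -4.9]
opening: 0.547
clock: 6.4
ee_pos: [0.5197, -0.3566, 0.2552]
tcp_rot: [-2.029, -2.392, 0.002]
ft_force: [-0.6, 0.1, -4.9]
opening: 0.548
clock: 6.6
ee_pos: [0.5206, -0.353, 0.2563]
tcp_rot: [-2.033, -2.388, -0.002]
ft_force: [-0.1, -0.5, -5.7]
opening: 0.551
tcp [ 0.5206 -0.353   0.2563] xang 99.2 yang 9.2 shift [-16.7  -3.3  -3.8] turn 0.2 F [-0.1 -0.5 -5.7] open 51.8 t 6.6 q6 -0.87
```

View pics/w2.png

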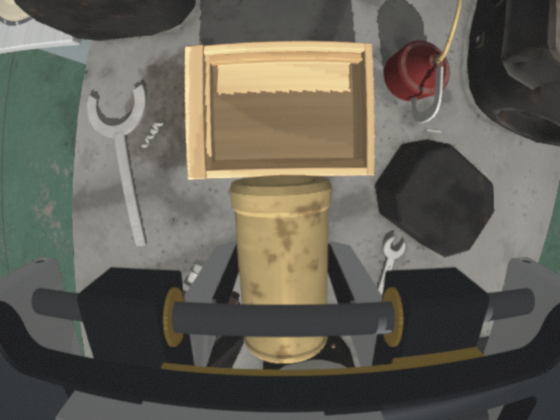

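```bash
python3 - <<'E'
from h import *
crop(cv2.imread("pics/w2.png"),175,30,210,155,3.8,"pics/w2c.png")
E
```

```text
(no output)
```

View pics/w2c.png

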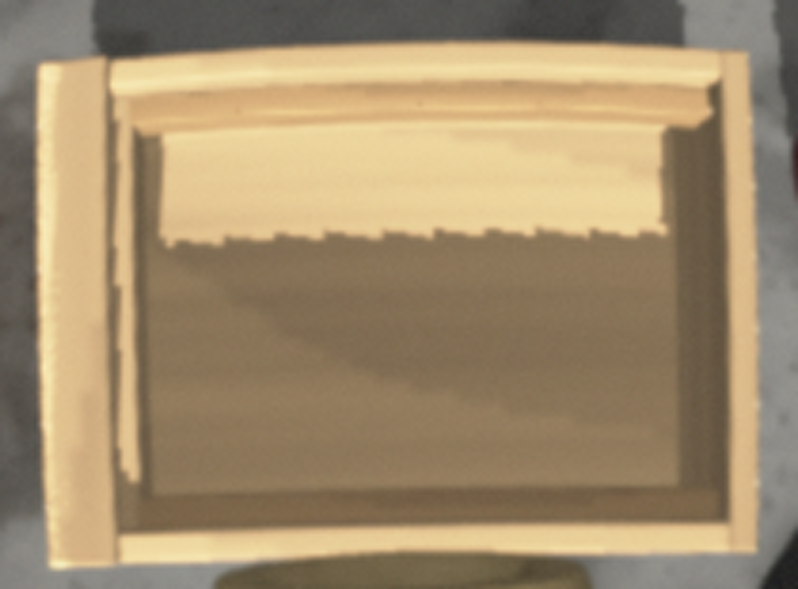

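```bash
python3 - <<'E'
from h import *
np.set_printoptions(precision=4,suppress=True)
w=loadw("w2.json")
W=lambda u,v,z: onz(w,175+u/3.8,30+v/3.8,z,True)
pts=[((38,65),104.5,-76,85),((50,568),104.5,76,85),((108,60),83.5,-76,85),((118,560),83.5,76,85),((750,52),-104.5,-76,81),((755,552),-104.5,76,81),((722,52),-95.5,-76,81),((730,552),-95.5,76,81)]
A=np.array([W(*p[0],p[3]/1000)[:2] for p in pts]);B=np.array([[p[1],p[2]] for p in pts])/1000
print(A)
# similarity fit rigid
ca,cb=A.mean(0),B.mean(0);H=(B-cb).T@(A-ca);U,S,V=np.linalg.svd(H);Rm=V.T@np.diag([1,np.sign(np.linalg.det(V.T@U.T))])@U.T
t=ca-Rm@cb;print("origin",t,"xang",np.degrees(np.arctan2(Rm[1,0],Rm[0,0])));print((A-(B@Rm.T+t))*1000)
# check with scene/side
c=cams();X=lambda x,y,z: np.r_[Rm@[x,y]+t,z]
for n in("scene","side"):
  print(n,[proj(c[n],X(a,b,z)).round(1).tolist() for a,b,z in((.1045,-.076,.085),(.1045,.076,.085),(-.1045,-.076,.08),(-.1045,.076,.08))])
E
```

```text
[[ 0.385  -0.1951]
 [ 0.4122 -0.3432]
 [ 0.4061 -0.1922]
 [ 0.4324 -0.338 ]
 [ 0.5901 -0.1575]
 [ 0.6158 -0.306 ]
 [ 0.5817 -0.1597]
 [ 0.6083 -0.3074]]
origin [ 0.501  -0.2504] xang -169.75762819584116
[[ 0.3339 -0.893 ]
 [ 0.4807  0.5625]
 [ 0.81   -1.7096]
 [ 0.0714  2.054 ]
 [-0.2266 -0.4598]
 [-1.5052  0.6475]
 [ 0.2649 -1.0449]
 [-0.2292  0.8433]]
scene [[[298.5, 252.4]], [[348.0, 266.1]], [[320.4, 209.8]], [[366.1, 221.2]]]
side [[[237.1, 182.0]], [[194.3, 180.9]], [[228.0, 217.0]], [[179.5, 215.5]]]
```

```bash
cat >> h.py <<'E'
BO=np.array([.501,-.2504]);BA=np.radians(-169.76);BR=np.array([[np.cos(BA),-np.sin(BA)],[np.sin(BA),np.cos(BA)]])
def b2w(x,y,z): return np.r_[BR@[x/1000,y/1000]+BO,z/1000]
E
python3 - <<'E'
from h import *
np.set_printoptions(precision=4,suppress=True)
w=loadw("w2.json")
for z in(.0,.05,.1): print("oil",z,onz(w,415,72,z,True),onz(w,385,72,z,True),onz(w,448,72,z,True))
print("top knob?",onz(w,437,60,.1,True))
c=cams();print("oil scene bottom",onz(c["scene"],331,210,0.03),onz(c["scene"],130+605/3,160+115/3,.08))
print("pump",[onz(w,*q,.31,True) for q in((190,30),(150,38))],[onz(w,*q,.2,True) for q in((190,30),(150,38))])
delta(b2w(36,0,230),100.24)
E
```

```text
oil 0.0 [ 0.6756 -0.1525  0.    ] [ 0.6316 -0.1645  0.    ] [ 0.728  -0.1368  0.    ]
oil 0.05 [ 0.6566 -0.1681  0.05  ] [ 0.6177 -0.1787  0.05  ] [ 0.703  -0.1542  0.05  ]
oil 0.1 [ 0.6377 -0.1838  0.1   ] [ 0.6038 -0.193   0.1   ] [ 0.678  -0.1716  0.1   ]
top knob? [ 0.6625 -0.1618  0.1   ]
oil scene bottom [ 0.6583 -0.1636  0.03  ] [ 0.6603 -0.1618  0.08  ]
pump [array([ 0.4663, -0.2476,  0.31  ]), array([ 0.4493, -0.2516,  0.31  ])] [array([ 0.4274, -0.2116,  0.2   ]), array([ 0.3955, -0.2192,  0.2   ])]
tcp [ 0.5208 -0.3526  0.2569] xang 99.2 yang 9.2 shift [103.3 -39.1  27.4] turn -1.0 F [ 0.3 -0.4 -4.8] open 51.2 t 6.65 q6 -0.87
```

```bash
python3 -m inch '[{"jaw":40,"xyz":[15,-8,0],"turn":-1},{"jaw":40,"xyz":[25,-10,0],"turn":0},{"jaw":40,"xyz":[25,-10,0],"turn":0},{"jaw":40,"xyz":[25,-8,0],"turn":0},{"jaw":40,"xyz":[13,-2,5],"turn":0},{"jaw":40,"xyz":[0,0,22],"turn":0},{"jaw":40,"xyz":[0,0,0],"turn":0},{"jaw":40,"xyz":[0,0,0],"turn":0}]'
python3 - <<'E'
from h import *
delta(b2w(36,0,21),100.24)
E
```

```text
clock: 7.45
ee_pos: [0.466, -0.259, 0.2312]
tcp_rot: [-2.012, -2.412, -0.0]
ft_force: [0.4, -0.4, -5.5]
opening: 0.548
tcp [ 0.466  -0.259   0.2312] xang 100.3 yang 10.3 shift [  2.2   0.  210.2] turn 0.1 F [ 0.4 -0.4 -5.5] open 51.5 t 7.45 q6 -0.82
```

```bash
python3 -m inch '[{"jaw":40,"xyz":[2,0,20],"turn":0},{"jaw":40,"xyz":[0,0,35],"turn":0},{"jaw":40,"xyz":[0,0,35],"turn":0},{"jaw":40,"xyz":[0,0,35],"turn":0},{"jaw":40,"xyz":[0,0,30],"turn":0},{"jaw":40,"xyz":[0,0,25],"turn":0},{"jaw":40,"xyz":[0,0,15],"turn":0},{"jaw":40,"xyz":[0,0,10],"turn":0},{"jaw":40,"xyz":[0,0,5],"turn":0},{"jaw":40,"xyz":[0,0,0],"turn":0}]'
python3 - <<'E'
from h import *
delta(b2w(36,0,19),100.24)
E
```

```text
clock: 8.45
ee_pos: [0.4661, -0.2579, 0.0215]
tcp_rot: [2.013, 2.412, 0.0]
ft_force: [-0.5, 0.1, -5.3]
opening: 0.551
tcp [ 0.4661 -0.2579  0.0215] xang 100.3 yang 10.3 shift [ 1.2 -0.3  2.5] turn 0.1 F [-0.5  0.1 -5.3] open 51.8 t 8.45 q6 -0.82
```

```bash
python3 -m inch '[{"jaw":40,"xyz":[0,0,3],"turn":0},{"jaw":40,"xyz":[0,0,0],"turn":0},{"jaw":57,"xyz":[0,0,0],"turn":0},{"jaw":57,"xyz":[0,0,0],"turn":0},{"jaw":57,"xyz":[0,0,0],"turn":0}]'
python3 -m inch '[{"jaw":57,"xyz":[0,0,-10],"turn":0},{"jaw":57,"xyz":[0,0,-25],"turn":0},{"jaw":57,"xyz":[0,0,-35],"turn":0},{"jaw":57,"xyz":[0,0,-40],"turn":0},{"jaw":57,"xyz":[0,0,-40],"turn":0},{"jaw":57,"xyz":[0,0,-40],"turn":0},{"jaw":57,"xyz":[0,0,-40],"turn":0}]'
python3 - <<'E'
from h import *
delta([.53,-.06,.25],70)
E
```

```text
clock: 8.95
ee_pos: [0.4664, -0.2581, 0.0195]
tcp_rot: [2.011, 2.41, 0.0]
ft_force: [1.5, 0.5, 0.4]
opening: 0.605
clock: 9.65
ee_pos: [0.4653, -0.2573, 0.2514]
tcp_rot: [2.012, 2.411, 0.0]
ft_force: [1.8, -0.9, 0.6]
opening: 0.609
tcp [ 0.4653 -0.2573  0.2514] xang 100.3 yang 10.3 shift [182.5  99.    1.3] turn 30.3 F [ 1.8 -0.9  0.6] open 57.3 t 9.65 q6 -0.82
```

```bash
python3 -m inch '[{"jaw":80,"xyz":[15,7,0],"turn":0},{"jaw":80,"xyz":[25,12,0],"turn":0},{"jaw":80,"xyz":[30,15,0],"turn":0},{"jaw":80,"xyz":[30,15,0],"turn":0},{"jaw":80,"xyz":[25,15,0],"turn":0},{"jaw":80,"xyz":[20,12,0],"turn":0},{"jaw":80,"xyz":[5,5,0],"turn":0},{"jaw":80,"xyz":[0,0,0],"turn":0}]'
python3 - <<'E'
from h import *
delta([.53,-.06,.25],0)
snap("wrist","w3")
E
```

```text
clock: 10.45
ee_pos: [0.5183, -0.0947, 0.2482]
tcp_rot: [-2.01, -2.414, 0.001]
ft_force: [-0.9, 0.2, -0.2]
opening: 0.85
tcp [ 0.5183 -0.0947  0.2482] xang 100.4 yang 10.4 shift [32.  17.7 -1.8] turn 100.4 F [-0.9  0.2 -0.2] open 79.9 t 10.45 q6 -0.49
```

View pics/w3.png

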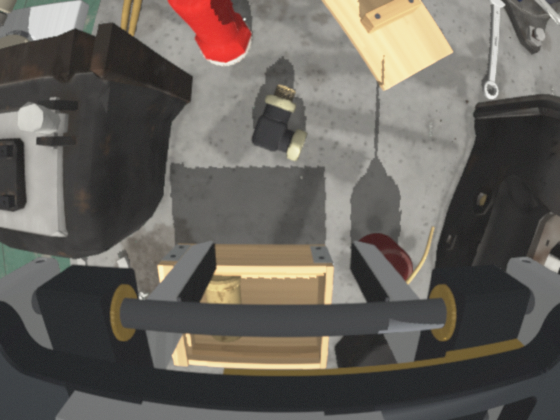

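```bash
python3 - <<'E'
from h import *
crop(cv2.imread("pics/w3.png"),235,50,90,125,4.8,"pics/w3c.png")
crop(cv2.imread("pics/w3.png"),300,0,170,110,4.7,"pics/w3d.png")
E
```

```text
(no output)
```

View pics/w3c.png

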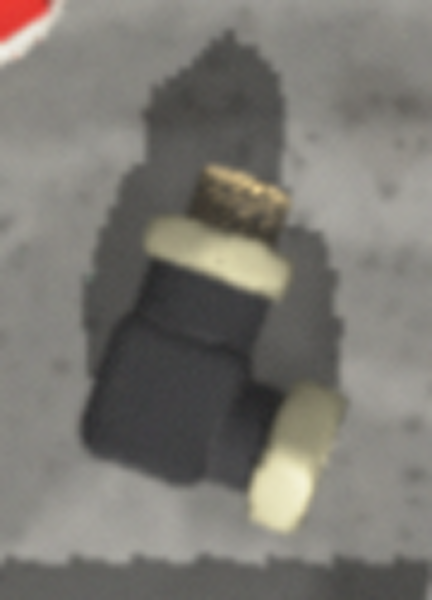

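View pics/w3d.png

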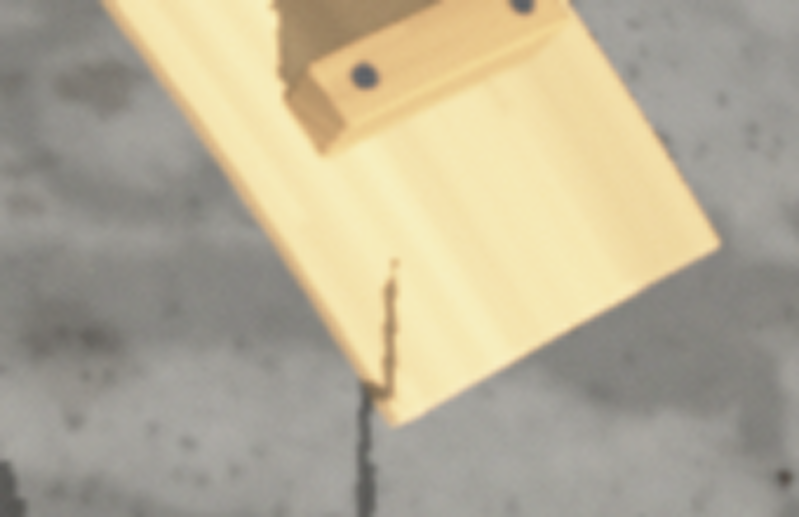

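```bash
python3 - <<'E'
from h import *
np.set_printoptions(precision=4,suppress=True)
w=loadw("w3.json")
W=lambda u,v,z=.022: onz(w,235+u/4.8,50+v/4.8,z,True)
N={"threadL":(207,167),"threadR":(288,190),"nut1L":(148,235),"nut1R":(285,282),"armL":(142,305),"armR":(262,335),"bodyBL":(85,435),"sidenutT":(325,388),"sidenutB":(272,528),"faceT":(343,400),"faceB":(293,530),"armR2":(245,375),"bodyB":(165,480)}
P={k:W(*v)[:2] for k,v in N.items()}
for k,v in P.items(): print(k,v)
for name,d in (("nut1",P["nut1R"]-P["nut1L"]),("thread",P["threadR"]-P["threadL"]),("arm",P["armR"]-P["armL"]),("side",P["sidenutT"]-P["sidenutB"]),("left edge",P["nut1L"]-P["bodyBL"]),("face",P["faceT"]-P["faceB"])):
    print(name,np.linalg.norm(d)*1000,np.degrees(np.arctan2(d[1],d[0])))
E
```

```text
threadL [0.488  0.0394]
threadR [0.5095 0.0372]
nut1L [0.4764 0.019 ]
nut1R [0.5131 0.0131]
armL [0.4782 0.0007]
armR [ 0.5099 -0.0016]
bodyBL [ 0.4697 -0.0351]
sidenutT [ 0.5283 -0.0121]
sidenutB [ 0.5215 -0.0504]
faceT [ 0.5334 -0.0142]
faceB [ 0.527  -0.0499]
armR2 [ 0.5075 -0.0126]
bodyB [ 0.4921 -0.0431]
nut1 37.20808291224366 -9.075184191750898
thread 21.612794511671197 -5.874093682346556
arm 31.743121685289054 -4.049211354559699
side 38.87635533754465 80.06222420827545
left edge 54.53351469053896 82.97620181107801
face 36.19790915210697 79.8149232127179
```

```bash
python3 - <<'E'
from h import *
np.set_printoptions(precision=4,suppress=True)
w=loadw("w3.json")
for z in (.31,.25,.2,.1,0): print("flange corner",z,[onz(w,*q,z,True)[:2] for q in((190,75),(190,97),(88,27),(165,170),(150,225))])
print("torch base",onz(w,222,55,.005,True),onz(w,250,45,.02,True),onz(w,190,40,.02,True))
c=cams()
print("torch side base",[onz(c["side"],160+u/3,130+v/3,z) for u,v,z in((438,262,.01),(498,265,.01),(453,140,.174),(497,140,.174))])
print("torch scene",[onz(c["scene"],130+u/3,160+v/3,.174) for u,v in((257,100),(300,95))])
for z in(.31,.2): print("side pump flange",z,[onz(c["side"],160+u/3,130+v/3,z) for u,v in((400,0),(447,0),(398,230),(430,235))])
print(onz(c["side"],160+398/3,130+232/3,0),onz(c["side"],160+430/3,130+237/3,0))
a=cv2.imread("pics/side0.png");crop(a,240,115,100,110,5,"pics/b4.png")
E
```

```text
flange corner 0.31 [array([ 0.4685, -0.0106]), array([ 0.4701, -0.0188]), array([0.4177, 0.0079]), array([ 0.4647, -0.047 ]), array([ 0.4607, -0.0694])]
flange corner 0.25 [array([ 0.449 , -0.0008]), array([ 0.4515, -0.0132]), array([0.3722, 0.0272]), array([ 0.4433, -0.0559]), array([ 0.4372, -0.0899])]
flange corner 0.2 [array([0.4328, 0.0074]), array([ 0.4359, -0.0086]), array([0.3342, 0.0433]), array([ 0.4254, -0.0633]), array([ 0.4176, -0.1069])]
flange corner 0.1 [array([0.4003, 0.0237]), array([0.4048, 0.0007]), array([0.2582, 0.0755]), array([ 0.3897, -0.0782]), array([ 0.3784, -0.141 ])]
flange corner 0 [array([0.3679, 0.04  ]), array([0.3737, 0.01  ]), array([0.1823, 0.1076]), array([ 0.3539, -0.0931]), array([ 0.3392, -0.1752])]
torch base [0.4073 0.0714 0.005 ] [0.4435 0.0859 0.02  ] [0.3643 0.0841 0.02  ]
torch side base [array([0.4369, 0.0642, 0.01  ]), array([0.4272, 0.1313, 0.01  ]), array([0.4454, 0.0755, 0.174 ]), array([0.4348, 0.1206, 0.174 ])]
torch scene [array([0.3953, 0.1116, 0.174 ]), array([0.425, 0.078, 0.174])]
side pump flange 0.31 [array([0.4103, 0.0086, 0.31  ]), array([0.3991, 0.0554, 0.31  ]), array([0.8312, 0.0927, 0.31  ]), array([0.8323, 0.1168, 0.31  ])]
side pump flange 0.2 [array([ 0.152 , -0.0417,  0.2   ]), array([0.1384, 0.0156, 0.2   ]), array([0.6666, 0.0612, 0.2   ]), array([0.6681, 0.0906, 0.2   ])]
[0.3718 0.0048 0.    ] [0.3736 0.0438 0.    ]
```

View pics/b4.png

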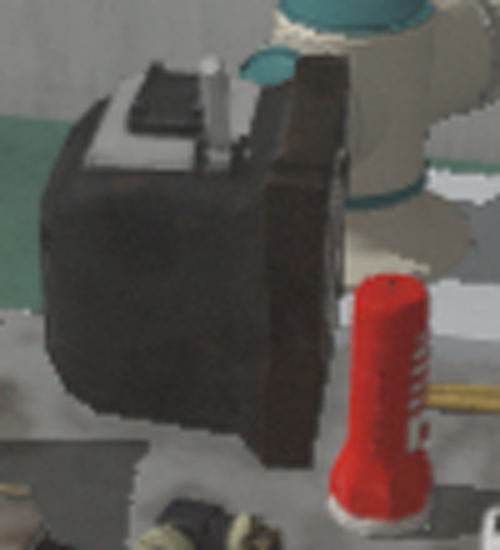

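```bash
python3 - <<'E'
from h import *
np.set_printoptions(precision=4,suppress=True)
w=loadw("w3.json")
for z in(.2,.1,.0): print([onz(w,*q,z,True)[:2] for q in((478,103),(455,200),(437,260))])
v=np.array([np.cos(np.radians(-9)),np.sin(np.radians(-9))])
t=np.array([.4934,.0041])+.018*v;print(t)
delta([*t,.25],81)
E
```

```text
[array([0.6497, 0.0353]), array([ 0.6462, -0.0446]), array([ 0.6452, -0.095 ])]
[array([0.713 , 0.0639]), array([ 0.7079, -0.0512]), array([ 0.7065, -0.1238])]
[array([0.7762, 0.0926]), array([ 0.7695, -0.0578]), array([ 0.7677, -0.1526])]
[0.5112 0.0013]
tcp [ 0.5181 -0.0955  0.2482] xang 100.4 yang 10.4 shift [96.5 10.6 -1.8] turn 19.4 F [-0.  -0.2 -0.2] open 80.2 t 10.5 q6 -0.49
```

```bash
python3 -m inch '[{"jaw":94,"xyz":[15,2,0],"turn":0},{"jaw":94,"xyz":[25,3,0],"turn":0},{"jaw":94,"xyz":[30,3,0],"turn":0},{"jaw":94,"xyz":[26,3,0],"turn":0},{"jaw":94,"xyz":[0,0,0],"turn":7},{"jaw":94,"xyz":[0,0,0],"turn":7},{"jaw":94,"xyz":[0,0,0],"turn":5.4},{"jaw":94,"xyz":[0,0,0],"turn":0},{"jaw":94,"xyz":[0,0,0],"turn":0}]'
python3 - <<'E'
from h import *
delta([.5112,.0013,.006],81)
w,im=snap("wrist","w4")
E
```

```text
clock: 11.4
ee_pos: [0.5117, 0.0009, 0.2485]
tcp_rot: [-2.389, -2.04, 0.0]
ft_force: [-0.2, 0.1, 0.4]
opening: 0.999
tcp [0.5117 0.0009 0.2485] xang 81.0 yang -9.0 shift [  0.3  -0.5 242.5] turn -0.0 F [-0.2  0.1  0.4] open 93.9 t 11.4 q6 0.02
```

View pics/w4.png

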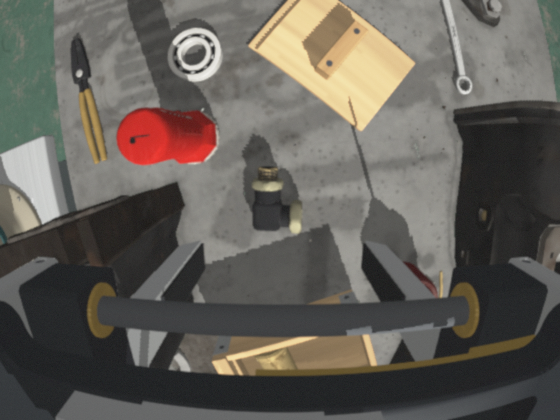

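```bash
python3 - <<'E'
from h import *
np.set_printoptions(precision=4,suppress=True)
crop(cv2.imread("pics/w4.png"),230,150,90,95,6,"pics/w4c.png")
crop(cv2.imread("pics/w4.png"),235,0,190,140,4.2,"pics/w4d.png")
w=loadw("w4.json")
print("torch top",[onz(w,*q,.174,True) for q in((119,137),(145,110),(142,163))],[onz(w,*q,.01,True) for q in((216,137),(195,110),(195,162))])
print("pump corner",[onz(w,181,187,z,True) for z in(.3,.2,.1,.02)])
E
```

```text
torch top [array([0.3878, 0.0968, 0.174 ]), array([0.4159, 0.1132, 0.174 ]), array([0.4051, 0.0706, 0.174 ])] [array([0.4386, 0.0867, 0.01  ]), array([0.4169, 0.1273, 0.01  ]), array([0.405 , 0.0599, 0.01  ])]
pump corner [array([0.4784, 0.0553, 0.3   ]), array([0.4442, 0.0469, 0.2   ]), array([0.4099, 0.0384, 0.1   ]), array([0.3825, 0.0316, 0.02  ])]
```

View pics/w4c.png

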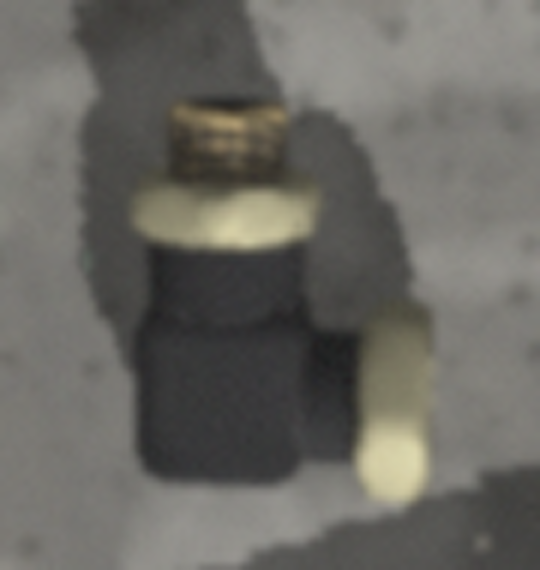

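View pics/w4d.png

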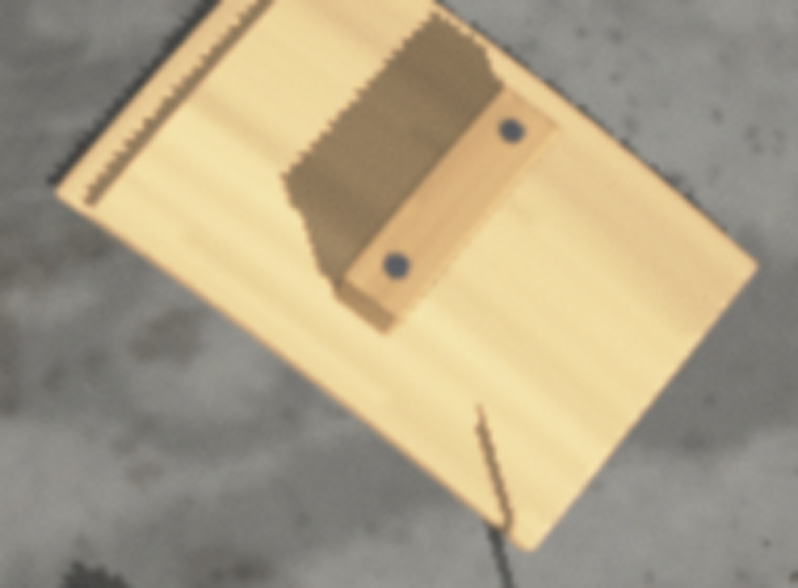

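```bash
python3 - <<'E'
from h import *
np.set_printoptions(precision=1,suppress=True)
w=loadw("w4.json");s,p,Rm=st()
T=lambda u,v,z=.022: (Rm.T@(onz(w,230+u/6,150+v/6,z,True)-p)*1000)[:2]
for n,q in {"thread":(230,103),"nut1":(226,215),"nutL":(132,210),"nutR":(320,210),"armL":(150,280),"armR":(303,280),"nut1 lower":(226,247),"shoulder":(226,322),"sideface":(432,390),"sidetop":(400,305),"sidebot":(392,503),"bodyL":(138,400),"bodybot":(220,482)}.items(): print(n,T(*q))
E
```

```text
thread [ 34.1 -17.8]
nut1 [ 10.6 -18.8]
nutL [ 11.7 -38.5]
nutR [11.6  0.9]
armL [ -3.2 -34.9]
armR [-3.2 -2.7]
nut1 lower [  3.8 -18.8]
shoulder [-12.2 -18.9]
sideface [-27.   24.8]
sidetop [-8.6 17.8]
sidebot [-52.1  16.5]
bodyL [-29.2 -38. ]
bodybot [-47.3 -20.6]
```

```bash
python3 -m inch '[{"jaw":94,"xyz":[1,0,25],"turn":0},{"jaw":94,"xyz":[0,0,40],"turn":0},{"jaw":94,"xyz":[0,0,40],"turn":0},{"jaw":94,"xyz":[0,0,40],"turn":0},{"jaw":94,"xyz":[0,0,40],"turn":0},{"jaw":94,"xyz":[0,0,30],"turn":0},{"jaw":94,"xyz":[0,0,20],"turn":0},{"jaw":94,"xyz":[0,0,7],"turn":0},{"jaw":94,"xyz":[0,0,0],"turn":0}]'
python3 -m inch '[{"jaw":85,"xyz":[0,0,0],"turn":0},{"jaw":75,"xyz":[0,0,0],"turn":0},{"jaw":65,"xyz":[0,0,0],"turn":0},{"jaw":55,"xyz":[0,0,0],"turn":0},{"jaw":45,"xyz":[0,0,0],"turn":0},{"jaw":35,"xyz":[0,0,0],"turn":0},{"jaw":25,"xyz":[0,0,0],"turn":0},{"jaw":25,"xyz":[0,0,0],"turn":0}]' 30
python3 - <<'E'
from h import *
delta([.5112,.0013,.006],81)
w,im=snap("wrist","w5")
E
```

```text
clock: 12.35
ee_pos: [0.5117, 0.0019, 0.0058]
tcp_rot: [-2.389, -2.038, 0.002]
ft_force: [-0.2, -0.6, 0.6]
opening: 0.995
clock: 13.15
ee_pos: [0.5125, 0.0019, 0.0065]
tcp_rot: [2.39, 2.038, 0.001]
ft_force: [-1.5, 0.8, 1.5]
opening: 0.376
tcp [0.5125 0.0019 0.0065] xang 80.9 yang -9.1 shift [-0.8 -1.2  0.5] turn -0.1 F [-1.5  0.8  1.5] open 35.3 t 13.15 q6 0.03
```

View pics/w5.png

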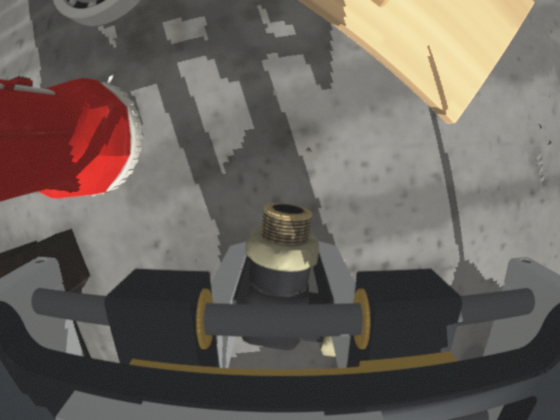

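```bash
python3 -m inch '[{"jaw":25,"xyz":[0,0,-8],"turn":0},{"jaw":25,"xyz":[0,0,-20],"turn":0},{"jaw":25,"xyz":[0,0,-30],"turn":0},{"jaw":25,"xyz":[0,0,-40],"turn":0},{"jaw":25,"xyz":[0,0,-40],"turn":0},{"jaw":25,"xyz":[0,0,-35],"turn":0},{"jaw":25,"xyz":[0,0,-20],"turn":0},{"jaw":25,"xyz":[0,0,-5],"turn":0}]' 40
python3 - <<'E'
from h import *
delta(b2w(-48,0,200),10.24)
w,im=snap("wrist","w6")
snap("side","s6")
E
```

```text
clock: 14.0
ee_pos: [0.5144, 0.0016, 0.2074]
tcp_rot: [2.386, 2.035, 0.007]
ft_force: [1.3, -0.5, -3.6]
opening: 0.374
tcp [0.5144 0.0016 0.2074] xang 80.9 yang -9.1 shift [-235.1   71.8    7.9] turn 70.7 F [ 1.3 -0.5 -3.6] open 35.1 t 14.0 q6 0.03
```

View pics/w6.png

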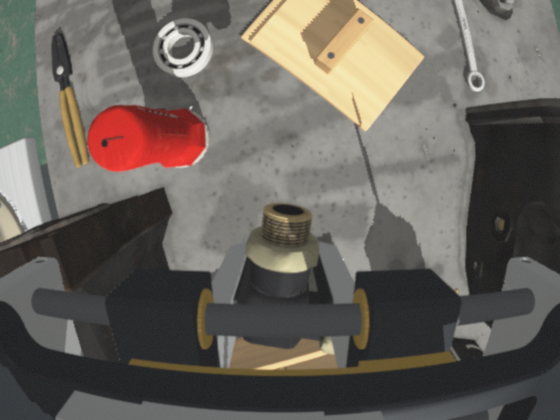

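View pics/s6.png

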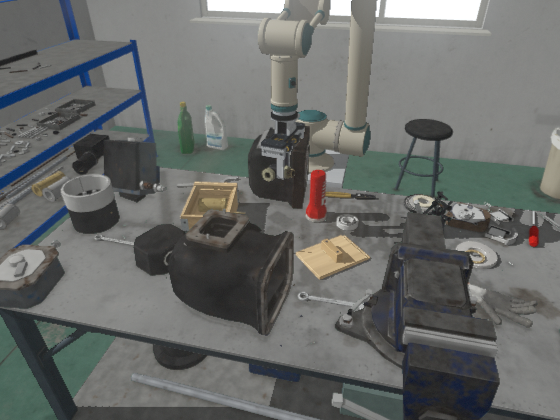

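```bash
python3 -m inch '[{"jaw":25,"xyz":[-15,5,0],"turn":0},{"jaw":25,"xyz":[-25,8,0],"turn":0},{"jaw":25,"xyz":[-30,10,0],"turn":0},{"jaw":25,"xyz":[-30,10,0],"turn":0},{"jaw":25,"xyz":[-35,10,0],"turn":0},{"jaw":25,"xyz":[-35,10,0],"turn":0},{"jaw":25,"xyz":[-30,10,0],"turn":0},{"jaw":25,"xyz":[-25,7,0],"turn":0},{"jaw":25,"xyz":[-10,2,0],"turn":0}]'
python3 -m inch '[{"jaw":25,"xyz":[0,0,0],"turn":5},{"jaw":25,"xyz":[0,0,0],"turn":8},{"jaw":25,"xyz":[0,0,0],"turn":8},{"jaw":25,"xyz":[0,0,0],"turn":8},{"jaw":25,"xyz":[0,0,0],"turn":8},{"jaw":25,"xyz":[0,0,0],"turn":8},{"jaw":25,"xyz":[0,0,0],"turn":8},{"jaw":25,"xyz":[0,0,0],"turn":8},{"jaw":25,"xyz":[0,0,0],"turn":7},{"jaw":25,"xyz":[0,0,0],"turn":2.7}]'
python3 -m inch '[{"jaw":25,"xyz":[0,0,0],"turn":0},{"jaw":25,"xyz":[0,0,0],"turn":0}]'
python3 - <<'E'
from h import *
delta(b2w(-48,0,100),10.24)
w,im=snap("wrist","w7")
E
```

```text
clock: 15.0
ee_pos: [0.5454, -0.2448, 0.2019]
tcp_rot: [-2.392, -2.034, 0.004]
ft_force: [0.2, -0.1, -2.9]
opening: 0.375
clock: 16.0
ee_pos: [0.5453, -0.2407, 0.203]
tcp_rot: [-3.128, -0.275, 0.003]
ft_force: [0.1, -0.3, -3.3]
opening: 0.372
clock: 16.2
ee_pos: [0.5456, -0.241, 0.2035]
tcp_rot: [-3.128, -0.282, 0.002]
ft_force: [-0.5, -0.1, -3.8]
opening: 0.373
tcp [ 0.5456 -0.241   0.2035] xang 10.3 yang -79.7 shift [  2.5   1.5 103.5] turn 0.1 F [-0.5 -0.1 -3.8] open 35.1 t 16.2 q6 0.86
```

View pics/w7.png

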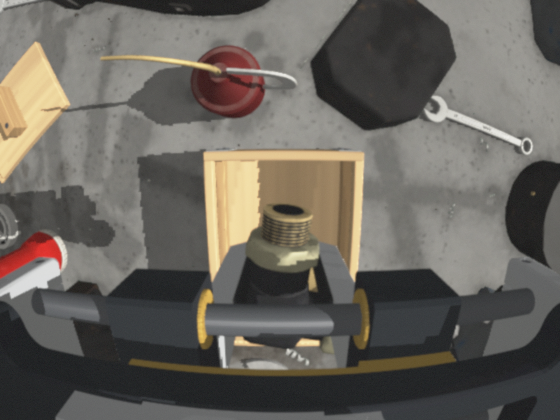

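```bash
python3 -m inch '[{"jaw":25,"xyz":[2,1,15],"turn":0},{"jaw":25,"xyz":[0,0,30],"turn":0},{"jaw":25,"xyz":[0,0,35],"turn":0},{"jaw":25,"xyz":[0,0,35],"turn":0},{"jaw":25,"xyz":[0,0,30],"turn":0},{"jaw":25,"xyz":[0,0,20],"turn":0},{"jaw":25,"xyz":[0,0,12],"turn":0},{"jaw":25,"xyz":[0,0,7],"turn":0},{"jaw":25,"xyz":[0,0,0],"turn":0}]'
python3 - <<'E'
from h import *
delta(b2w(-48,0,15),10.24)
E
```

```text
clock: 17.15
ee_pos: [0.5482, -0.242, 0.02]
tcp_rot: [-3.129, -0.28, 0.001]
ft_force: [-0.9, -0.0, -2.8]
opening: 0.374
tcp [ 0.5482 -0.242   0.02  ] xang 10.2 yang -79.8 shift [ 0.  -0.1  5. ] turn -0.0 F [-0.9 -0.  -2.8] open 35.2 t 17.15 q6 0.86
```

```bash
python3 -m inch '[{"jaw":25,"xyz":[0,0,3],"turn":0},{"jaw":25,"xyz":[0,0,2],"turn":0},{"jaw":25,"xyz":[0,0,0],"turn":0},{"jaw":50,"xyz":[0,0,0],"turn":0},{"jaw":50,"xyz":[0,0,0],"turn":0},{"jaw":50,"xyz":[0,0,0],"turn":0}]'
python3 -m inch '[{"jaw":50,"xyz":[0,0,-10],"turn":0},{"jaw":50,"xyz":[0,0,-25],"turn":0},{"jaw":50,"xyz":[0,0,-35],"turn":0},{"jaw":50,"xyz":[0,0,-40],"turn":0},{"jaw":50,"xyz":[0,0,-40],"turn":0},{"jaw":50,"xyz":[0,0,-40],"turn":0},{"jaw":50,"xyz":[0,0,-30],"turn":0},{"jaw":60,"xyz":[0,0,-10],"turn":0}]'
python3 - <<'E'
from h import *
delta([.6,.02,.25],130)
snap("side","s8");snap("scene","c8")
crop(cv2.imread("pics/s8.png"),170,165,100,70,7,"pics/s8c.png")
crop(cv2.imread("pics/c8.png"),290,200,85,75,7,"pics/c8c.png")
E
```

```text
clock: 17.75
ee_pos: [0.5487, -0.2423, 0.0161]
tcp_rot: [3.128, 0.28, 0.002]
ft_force: [0.5, 0.2, -1.2]
opening: 0.53
clock: 18.55
ee_pos: [0.5498, -0.2429, 0.2503]
tcp_rot: [3.125, 0.279, 0.01]
ft_force: [1.4, -0.0, -0.5]
opening: 0.582
tcp [ 0.5498 -0.2429  0.2503] xang 10.2 yang -79.8 shift [  96.  -249.8   -0.4] turn -119.8 F [ 1.4 -0.  -0.5] open 54.7 t 18.55 q6 0.86
```

View pics/s8c.png

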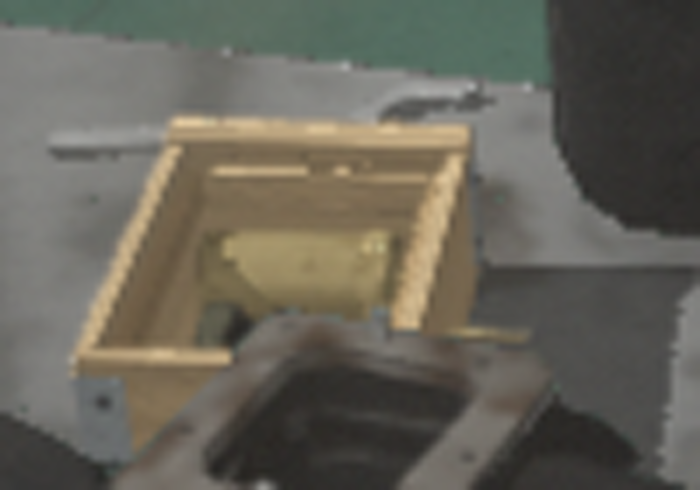

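View pics/c8c.png

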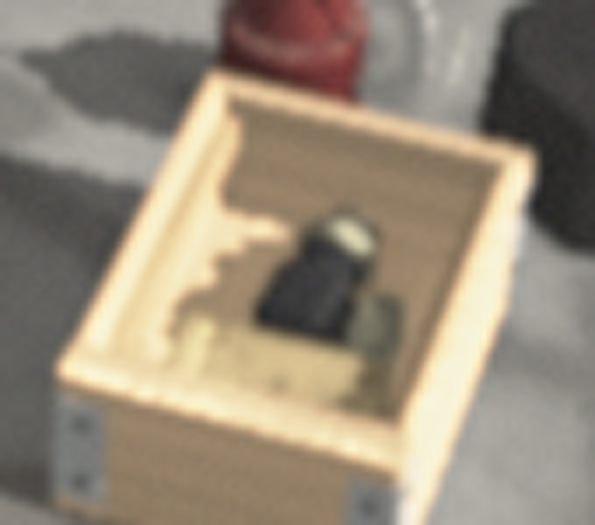

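```bash
python3 -m inch '[{"jaw":94,"xyz":[5,-20,0],"turn":-4},{"jaw":94,"xyz":[8,-30,0],"turn":0},{"jaw":94,"xyz":[10,-35,0],"turn":0},{"jaw":94,"xyz":[10,-35,0],"turn":0},{"jaw":94,"xyz":[15,-35,0],"turn":0},{"jaw":94,"xyz":[18,-40,0],"turn":0},{"jaw":94,"xyz":[20,-40,0],"turn":0},{"jaw":94,"xyz":[20,-40,0],"turn":0},{"jaw":94,"xyz":[20,-40,0],"turn":0},{"jaw":94,"xyz":[5,-20,0],"turn":0}]'
python3 -m inch '[{"jaw":94,"xyz":[0,0,0],"turn":-8},{"jaw":94,"xyz":[0,0,0],"turn":-8},{"jaw":94,"xyz":[0,0,0],"turn":-8},{"jaw":94,"xyz":[0,0,0],"turn":-8},{"jaw":94,"xyz":[0,0,0],"turn":-8},{"jaw":94,"xyz":[0,0,0],"turn":-8},{"jaw":94,"xyz":[0,0,0],"turn":-8},{"jaw":94,"xyz":[0,0,0],"turn":-8},{"jaw":94,"xyz":[0,0,0],"turn":-8},{"jaw":94,"xyz":[0,0,0],"turn":-8}]'
python3 -m inch '[{"jaw":94,"xyz":[0,0,0],"turn":-8},{"jaw":94,"xyz":[0,0,0],"turn":-8},{"jaw":94,"xyz":[0,0,0],"turn":-8},{"jaw":94,"xyz":[0,0,0],"turn":-8},{"jaw":94,"xyz":[0,0,0],"turn":-5},{"jaw":94,"xyz":[0,0,0],"turn":0},{"jaw":94,"xyz":[0,0,0],"turn":0}]'
python3 - <<'E'
from h import *
delta([.62,.12,.25],132)
snap("wrist","w9")
E
```

```text
clock: 19.65
ee_pos: [0.5938, 0.1184, 0.2424]
tcp_rot: [-3.115, -0.393, 0.007]
ft_force: [0.0, -0.4, -0.2]
opening: 1.001
clock: 20.65
ee_pos: [0.5931, 0.1146, 0.2426]
tcp_rot: [-2.129, -2.305, 0.006]
ft_force: [-0.3, -0.2, -0.2]
opening: 0.995
clock: 21.35
ee_pos: [0.5936, 0.1147, 0.2437]
tcp_rot: [-1.299, -2.857, 0.002]
ft_force: [0.2, 0.4, 0.2]
opening: 0.998
tcp [0.5936 0.1147 0.2437] xang 131.1 yang 41.1 shift [-13.3  23.3  -6.4] turn -0.9 F [0.2 0.4 0.2] open 93.8 t 21.35 q6 -0.64
```

View pics/w9.png

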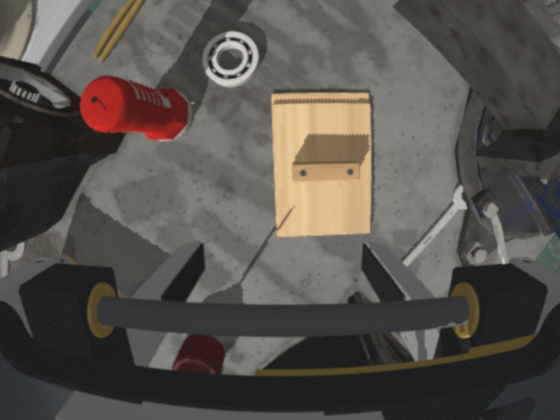

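```bash
python3 - <<'E'
from h import *
crop(cv2.imread("pics/w9.png"),260,80,125,170,3.5,"pics/w9c.png")
E
```

```text
(no output)
```

View pics/w9c.png

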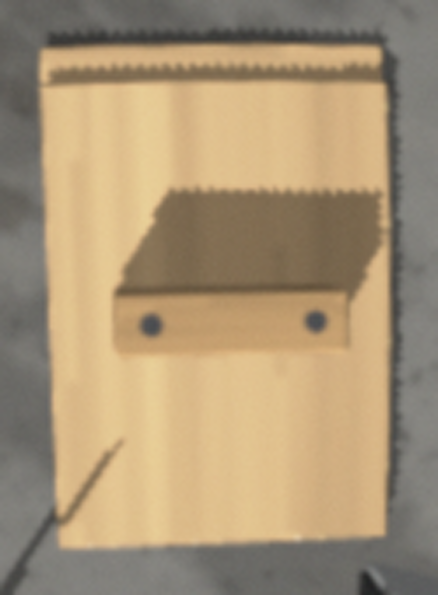

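```bash
python3 - <<'E'
from h import *
np.set_printoptions(precision=4,suppress=True)
w=loadw("w9.json")
W=lambda u,v,z: onz(w,260+u/3.5,80+v/3.5,z,True)[:2]
ang=lambda a,b: np.degrees(np.arctan2(*(b-a)[::-1]))
tl,tr=W(38,45,.006),W(383,43,.006);pl,pr=W(60,549,.012),W(386,537,.012)
sl,sr=W(40,84,.012),W(386,80,.012)
b1,b2=W(151,325,.043),W(316,321,.043);c=[W(*q,.043) for q in((115,292),(350,290),(350,347),(115,350))]
print("tongue w",np.linalg.norm(tr-tl),"ang y",ang(tr,tl)-90,"plain",np.linalg.norm(pr-pl),ang(pr,pl)-90,"step",np.linalg.norm(sl-sr),ang(sr,sl)-90)
print("long",np.linalg.norm(tl-pl),ang(pl,tl),np.linalg.norm(tr-pr),ang(pr,tr), "centre-line",ang((pl+pr)/2,(tl+tr)/2))
print("bolts",(b1+b2)/2,ang(b2,b1)-90,"batten",np.mean(c,0),[np.linalg.norm(c[i]-c[(i+1)%4]) for i in range(4)],ang(c[1],c[0])-90)
x=np.array([np.cos(np.radians(131.5)),np.sin(np.radians(131.5))])
print("mid from tongue",(tl+tr)/2-.1*x,"from plain",(pl+pr)/2+.086*x,"from step",(sl+sr)/2-.086*x)
E
```

```text
tongue w 0.12721247681780215 ang y -226.87025246724903 plain 0.1251800478870509 -226.95437721222638 step 0.1257613231651465 -226.65725618261814
long 0.1868415375965253 133.4613333568982 0.18702462397686878 132.83832116736465 centre-line 133.14967471266013
bolts [0.6122 0.1717] -226.78605151570457 batten [0.6114 0.1726] [np.float64(0.07976600699558643), np.float64(0.019505306055108692), np.float64(0.0803185586762237), np.float64(0.019500887435488796)] -227.54809133549603
mid from tongue [0.6096 0.1705] from plain [0.6142 0.1734] from step [0.6104 0.1698]
```

```bash
python3 - <<'E'
from h import *
delta([.6118,.1717,.016],133.1)
E
```

```text
tcp [0.5939 0.1147 0.2441] xang 131.1 yang 41.1 shift [ 30.8  51.4 228. ] turn -2.0 F [ 0.1 -0.5 -0.2] open 94.4 t 21.4 q6 -0.64
```

```bash
python3 -m inch '[{"jaw":94,"xyz":[10,16,10],"turn":0},{"jaw":94,"xyz":[12,20,30],"turn":0},{"jaw":94,"xyz":[9,15,40],"turn":0},{"jaw":94,"xyz":[0,0,40],"turn":-2},{"jaw":94,"xyz":[0,0,35],"turn":0},{"jaw":94,"xyz":[0,0,20],"turn":0},{"jaw":94,"xyz":[0,0,5],"turn":0},{"jaw":94,"xyz":[0,0,0],"turn":0}]'
python3 - <<'E'
from h import *
delta([.6118,.1717,.016],133.1)
snap("wrist","w10")
E
```

```text
clock: 22.2
ee_pos: [0.612, 0.1725, 0.0643]
tcp_rot: [-1.247, -2.882, 0.001]
ft_force: [0.4, 0.2, 0.1]
opening: 0.998
tcp [0.612  0.1725 0.0643] xang 133.2 yang 43.2 shift [-0.6 -0.7 48.3] turn 0.1 F [0.4 0.2 0.1] open 93.8 t 22.2 q6 -0.59
```

View pics/w10.png

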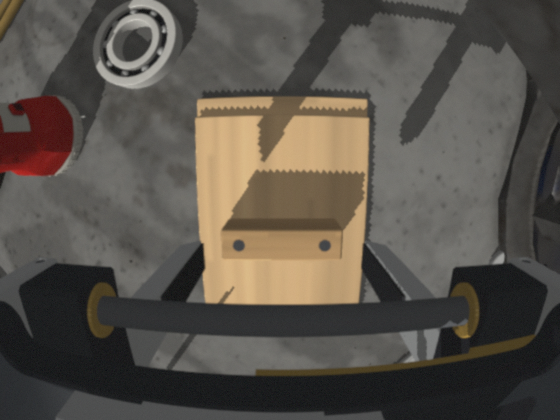

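```bash
python3 - <<'E'
from h import *
np.set_printoptions(precision=1,suppress=True)
w=loadw("w10.json");s,p,Rm=st()
T=lambda u,v,z: (Rm.T@(onz(w,u,v,z,True)-p)*1000)[:2]
print("bolts",T(239,245,.043),T(325,245,.043),"battenL/R",T(223,245,.043),T(342,245,.043),"front/back",T(282,231,.043),T(282,258,.043))
print("tongue",T(197,100,.006),T(368,98,.006))
E
```

```text
bolts [  0.8 -29.1] [ 0.8 26.8] battenL/R [  0.7 -39.7] [ 0.7 38.1] front/back [10.3 -1.1] [-8.  -1.1]
tongue [ 99.2 -63.8] [100.7  62. ]
```

```bash
python3 -m inch '[{"jaw":94,"xyz":[0.5,-0.8,15],"turn":0},{"jaw":94,"xyz":[0,0,15],"turn":0},{"jaw":94,"xyz":[0,0,12],"turn":0},{"jaw":94,"xyz":[0,0,6],"turn":0},{"jaw":94,"xyz":[0,0,0],"turn":0},{"jaw":70,"xyz":[0,0,0],"turn":0},{"jaw":70,"xyz":[0,0,0],"turn":0},{"jaw":70,"xyz":[0,0,0],"turn":0},{"jaw":70,"xyz":[0,0,0],"turn":0}]' 25
python3 - <<'E'
from h import *
delta([.6118,.1717,.016],133.1)
E
```

```text
clock: 23.15
ee_pos: [0.6121, 0.1716, 0.0183]
tcp_rot: [1.247, 2.882, 0.001]
ft_force: [-0.2, 1.0, 3.1]
opening: 0.849
tcp [0.6121 0.1716 0.0183] xang 133.2 yang 43.2 shift [ 0.3 -0.1  2.3] turn 0.1 F [-0.2  1.   3.1] open 79.8 t 23.15 q6 -0.59
```

```bash
python3 -m inch '[{"jaw":70,"xyz":[0,0,-8],"turn":0},{"jaw":70,"xyz":[0,0,-15],"turn":0},{"jaw":70,"xyz":[0,0,-25],"turn":0},{"jaw":70,"xyz":[0,0,-30],"turn":0},{"jaw":70,"xyz":[0,0,-35],"turn":0},{"jaw":70,"xyz":[0,0,-35],"turn":0},{"jaw":70,"xyz":[0,0,-35],"turn":0},{"jaw":70,"xyz":[0,0,-30],"turn":0},{"jaw":70,"xyz":[0,0,-15],"turn":0},{"jaw":70,"xyz":[0,0,0],"turn":0}]'
python3 - <<'E'
from h import *
delta(b2w(0,0,250),190.24)
snap("side","s11");snap("wrist","w11")
crop(cv2.imread("pics/s11.png"),230,60,160,120,5,"pics/s11c.png")
E
```

```text
clock: 24.15
ee_pos: [0.6125, 0.1718, 0.2482]
tcp_rot: [1.246, 2.88, 0.004]
ft_force: [0.7, 0.2, -3.2]
opening: 0.848
tcp [0.6125 0.1718 0.2482] xang 133.2 yang 43.2 shift [-231.4 -370.3   -2.8] turn -57.0 F [ 0.7  0.2 -3.2] open 79.7 t 24.15 q6 -0.59
```

View pics/s11c.png

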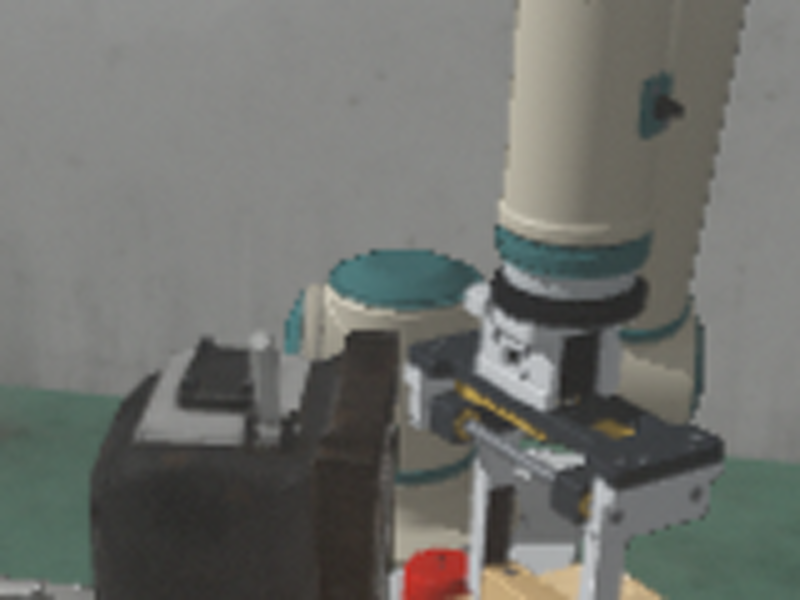

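View pics/w11.png

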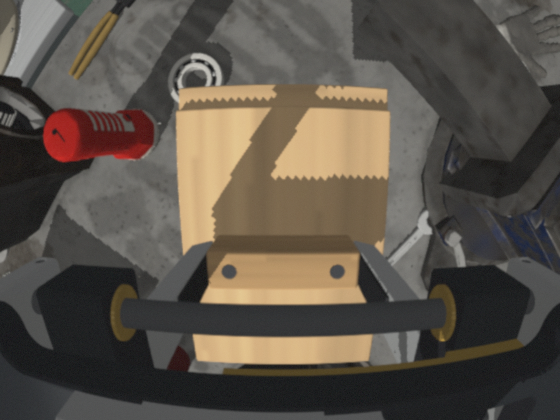

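```bash
cat >> h.py <<'E'
def lidpred(w,p,Rm,tilt,off=(0.9,-.3),h=18.3):
    # lid points relative to grasp axis (19mm behind TCP); tilt>0: tongue down
    t=np.radians(tilt);out=[]
    for X,Y,Z in((100,-63,6),(100,63,6),(-86,-63,12),(-86,63,12)):
        x=X;z=(h-Z)+19 # below grasp axis
        xr=x*np.cos(t)-z*np.sin(t);zr=x*np.sin(t)+z*np.cos(t)
        out.append(p+Rm@(np.array([xr+off[0],Y+off[1],zr-19])/1000))
    return proj(w,np.array(out),True)
E
python3 - <<'E'
from h import *
np.set_printoptions(precision=1,suppress=True)
w=loadw("w11.json");s,p,Rm=st()
for t in(-4,-2,0,2,4): print(t,lidpred(w,p,Rm,t).tolist())
crop(cv2.imread("pics/w11.png"),160,70,250,310,1.9,"pics/w11c.png")
E
```

```text
-4 [[173.02891173403376, 82.08424190903327], [388.9837709161914, 81.87335878072832], [196.369839826917, 352.4993910485998], [366.2579430660101, 352.4908220074086]]
-2 [[174.8972809425366, 84.50259316992455], [387.14412718359375, 84.30013864929091], [195.6688958309041, 355.9165758685369], [366.95396185166084, 355.91026937749075]]
0 [[176.68920842864304, 87.03402827692597], [385.3799522618318, 86.8395774110237], [194.93440738890376, 359.29893431231045], [367.6830094911413, 359.29498501029525]]
2 [[178.40763683434028, 89.67167810454585], [383.68832976514705, 89.48482634929347], [194.16556191572752, 362.6444127549376], [368.44588112350596, 362.6429218966057]]
4 [[180.05539304472558, 92.40914575959916], [382.0664600383666, 92.22950862166826], [193.36150733019699, 365.95086370562524], [369.2434106402496, 365.9519394879428]]
```

View pics/w11c.png

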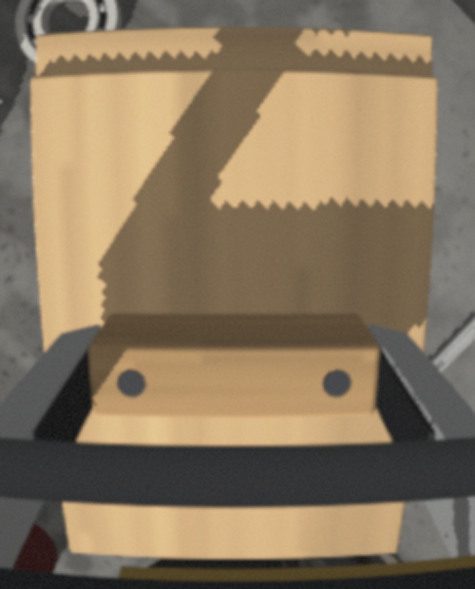

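```bash
python3 - <<'E'
from h import *
delta([.58,-.1,.33],190.24)
E
```

```text
tcp [0.6107 0.1714 0.2446] xang 133.2 yang 43.2 shift [-176.7 -208.4  -85.3] turn -57.0 F [-0.4  0.3 -3.2] open 79.9 t 24.25 q6 -0.59
```

```bash
python3 -m inch '[{"jaw":70,"xyz":[-8,-10,-15],"turn":0},{"jaw":70,"xyz":[-15,-18,-20],"turn":0},{"jaw":70,"xyz":[-20,-24,-20],"turn":0},{"jaw":70,"xyz":[-24,-28,-20],"turn":0},{"jaw":70,"xyz":[-25,-30,-10],"turn":0},{"jaw":70,"xyz":[-25,-30,0],"turn":0},{"jaw":70,"xyz":[-24,-28,0],"turn":0},{"jaw":70,"xyz":[-20,-22,0],"turn":0},{"jaw":70,"xyz":[-12,-13,0],"turn":0},{"jaw":70,"xyz":[-4,-5,0],"turn":0}]'
python3 -m inch '[{"jaw":70,"xyz":[0,0,0],"turn":-3},{"jaw":70,"xyz":[0,0,0],"turn":-6},{"jaw":70,"xyz":[0,0,0],"turn":-8},{"jaw":70,"xyz":[0,0,0],"turn":-8},{"jaw":70,"xyz":[0,0,0],"turn":-8},{"jaw":70,"xyz":[0,0,0],"turn":-8},{"jaw":70,"xyz":[0,0,0],"turn":-8},{"jaw":70,"xyz":[0,0,0],"turn":-5},{"jaw":70,"xyz":[0,0,0],"turn":-3},{"jaw":70,"xyz":[0,0,0],"turn":0}]'
python3 - <<'E'
from h import *
delta(b2w(-30,0,130),190.24)
E
```

```text
clock: 25.25
ee_pos: [0.5805, -0.1019, 0.33]
tcp_rot: [-1.251, -2.881, 0.001]
ft_force: [0.2, 1.2, -4.1]
opening: 0.85
clock: 26.25
ee_pos: [0.581, -0.0986, 0.3303]
tcp_rot: [0.282, -3.128, -0.002]
ft_force: [0.5, 0.9, -3.8]
opening: 0.851
tcp [ 0.581  -0.0986  0.3303] xang -169.7 yang 100.3 shift [  75.8 -135.4  200.1] turn 0.1 F [ 0.5  0.9 -3.8] open 80.0 t 26.25 q6 -2.04
```

```bash
python3 -m inch '[{"jaw":70,"xyz":[6,-12,0],"turn":0},{"jaw":70,"xyz":[12,-22,0],"turn":0},{"jaw":70,"xyz":[16,-30,0],"turn":0},{"jaw":70,"xyz":[16,-30,0],"turn":0},{"jaw":70,"xyz":[15,-25,0],"turn":0},{"jaw":70,"xyz":[10,-14,10],"turn":0},{"jaw":70,"xyz":[0,0,30],"turn":0},{"jaw":70,"xyz":[0,0,35],"turn":0},{"jaw":70,"xyz":[0,0,35],"turn":0},{"jaw":70,"xyz":[0,0,35],"turn":0}]'
python3 -m inch '[{"jaw":70,"xyz":[0,0,25],"turn":0},{"jaw":70,"xyz":[0,0,10],"turn":0},{"jaw":70,"xyz":[0,0,0],"turn":0},{"jaw":70,"xyz":[0,0,0],"turn":0}]'
python3 - <<'E'
from h import *
delta(b2w(-30,0,130),190.24)
snap("wrist","w12")
E
```

```text
clock: 27.25
ee_pos: [0.5302, -0.2437, 0.1836]
tcp_rot: [0.279, -3.129, -0.001]
ft_force: [0.7, -0.5, -4.4]
opening: 0.849
clock: 27.65
ee_pos: [0.5316, -0.2445, 0.1515]
tcp_rot: [-0.279, 3.127, -0.002]
ft_force: [0.7, -0.1, -3.6]
opening: 0.848
tcp [ 0.5316 -0.2445  0.1515] xang -169.8 yang 100.2 shift [ 1.2 -0.4 21.5] turn -0.0 F [ 0.7 -0.1 -3.6] open 79.7 t 27.65 q6 -2.3
```

View pics/w12.png

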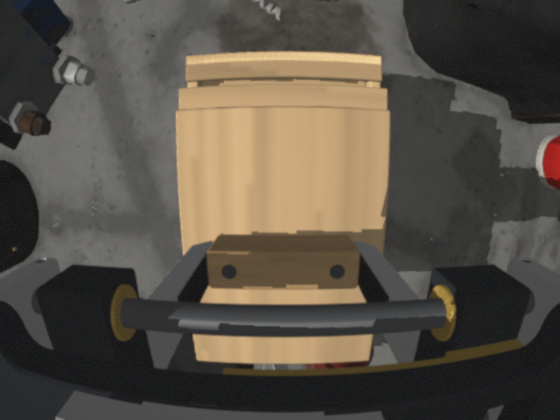

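```bash
python3 - <<'E'
from h import *
np.set_printoptions(precision=1,suppress=True)
crop(cv2.imread("pics/w12.png"),165,45,240,80,3.3,"pics/w12c.png")
w=loadw("w12.json");s,p,Rm=st()
print(proj(w,np.array([b2w(104.5,-76,85),b2w(104.5,76,85),b2w(83.5,-76,85),b2w(83.5,76,85)]),True))
for t in(0,2):print(lidpred(w,p,Rm,t))
E
```

```text
[[380.8  55.8]
 [183.9  56.1]
 [381.4  81.5]
 [183.3  81.8]]
[[176.5  87.6]
 [387.   87.4]
 [194.9 361.7]
 [368.9 361.9]]
[[178.3  90.3]
 [385.3  90.1]
 [194.1 365.1]
 [369.6 365.3]]
```

View pics/w12c.png

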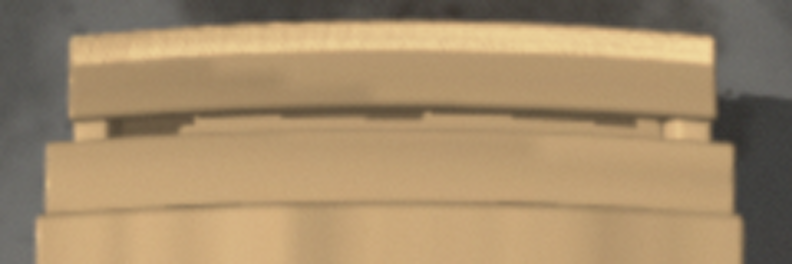

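```bash
python3 -m inch '[{"jaw":70,"xyz":[0,0,12],"turn":0},{"jaw":70,"xyz":[0,0,15],"turn":0},{"jaw":70,"xyz":[0,0,12],"turn":0},{"jaw":70,"xyz":[0,0,6],"turn":0},{"jaw":70,"xyz":[0,0,0],"turn":0}]'
python3 -m inch '[{"jaw":70,"xyz":[0,0,2],"turn":0},{"jaw":70,"xyz":[0,0,2],"turn":0},{"jaw":70,"xyz":[0,0,2],"turn":0},{"jaw":70,"xyz":[0,0,0],"turn":0}]'
python3 -m inch '[{"jaw":70,"xyz":[0,0,2],"turn":0},{"jaw":70,"xyz":[0,0,2],"turn":0},{"jaw":70,"xyz":[0,0,0],"turn":0},{"jaw":70,"xyz":[0,0,0],"turn":0}]'
python3 - <<'E'
from h import *
delta(b2w(-30,0,93.5),190.24)
snap("wrist","w13")
E
```

```text
clock: 28.2
ee_pos: [0.5303, -0.2437, 0.1044]
tcp_rot: [0.279, -3.128, -0.002]
ft_force: [-0.4, -0.0, -4.0]
opening: 0.85
clock: 28.6
ee_pos: [0.5308, -0.2441, 0.0994]
tcp_rot: [-0.28, 3.129, 0.0]
ft_force: [-0.2, 0.3, -4.2]
opening: 0.851
clock: 29.0
ee_pos: [0.5307, -0.2443, 0.0957]
tcp_rot: [0.28, -3.129, 0.001]
ft_force: [-2.5, -0.3, 1.5]
opening: 0.851
tcp [ 0.5307 -0.2443  0.0957] xang -169.8 yang 100.2 shift [ 0.3 -0.7  2.2] turn -0.0 F [-2.5 -0.3  1.5] open 80.0 t 29.0 q6 -2.3
```

View pics/w13.png

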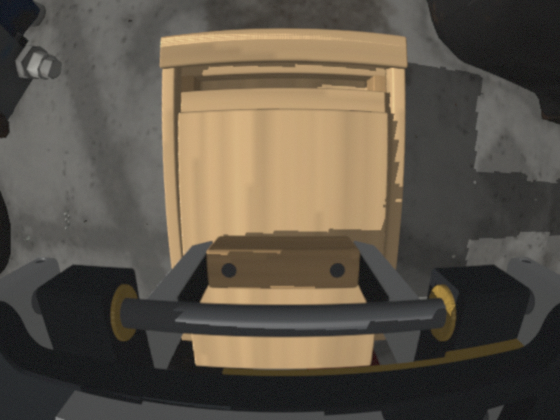

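```bash
python3 -m inch '[{"jaw":70,"xyz":[0,0,1.5],"turn":0},{"jaw":70,"xyz":[0,0,1.5],"turn":0},{"jaw":70,"xyz":[0,0,0],"turn":0},{"jaw":70,"xyz":[0,0,0],"turn":0}]'
python3 - <<'E'
from h import *
np.set_printoptions(precision=1,suppress=True)
delta(b2w(-30,0,93.5),190.24)
w,im=snap("wrist","w14");s,p,Rm=st()
for t in(0,2,4,6):print(t,lidpred(w,p,Rm,t,off=(.9,.55)).ravel())
crop(im,165,75,240,60,3.3,"pics/w14c.png")
crop(im,165,330,240,60,3.3,"pics/w14d.png")
a=cv2.imread("pics/w11.png");b=cv2.imread("pics/w12.png")
E
```

```text
clock: 29.45
ee_pos: [0.5308, -0.2443, 0.0939]
tcp_rot: [-0.28, 3.129, -0.001]
ft_force: [-4.5, 0.3, 10.4]
opening: 0.854
tcp [ 0.5 -0.2  0.1] xang -169.8 yang 100.2 shift [ 0.4 -0.7  0.4] turn -0.0 F [-4.5  0.3 10.4] open 80.2 t 29.45 q6 -2.3
0 [178.6  87.1 388.6  87.2 196.6 361.  370.2 361. ]
2 [180.3  89.8 386.8  89.9 195.8 364.4 371.  364.4]
4 [181.9  92.5 385.2  92.6 195.  367.7 371.8 367.7]
6 [183.5  95.4 383.6  95.5 194.1 371.  372.6 371. ]
```

View pics/w14c.png

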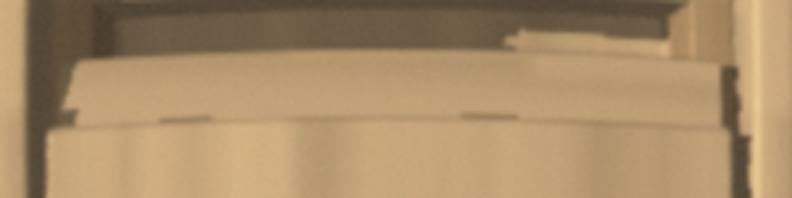

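View pics/w14d.png

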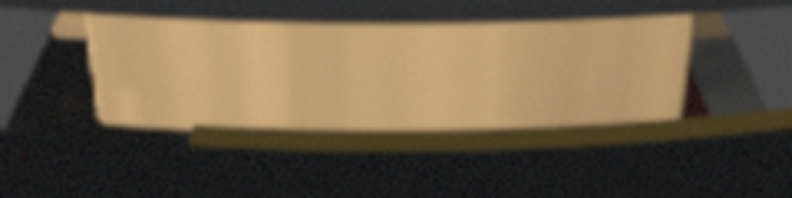

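```bash
python3 -m inch '[{"jaw":70,"xyz":[0,0,-1.2],"turn":0},{"jaw":70,"xyz":[3,0,0],"turn":0},{"jaw":70,"xyz":[4,0,0],"turn":0},{"jaw":70,"xyz":[4,0,0],"turn":0},{"jaw":70,"xyz":[0,0,0],"turn":0}]'
python3 - <<'E'
from h import *
delta(b2w(-30,0,93.5),190.24)
w,im=snap("wrist","w15")
crop(im,155,25,260,150,3,"pics/w15c.png")
E
```

```text
clock: 30.0
ee_pos: [0.5195, -0.2462, 0.0935]
tcp_rot: [0.28, -3.129, 0.0]
ft_force: [0.3, -0.3, 0.5]
opening: 0.848
tcp [ 0.5195 -0.2462  0.0935] xang -169.8 yang 100.2 shift [-11.   -0.9  -0. ] turn -0.0 F [ 0.3 -0.3  0.5] open 79.8 t 30.0 q6 -2.31
```

View pics/w15c.png

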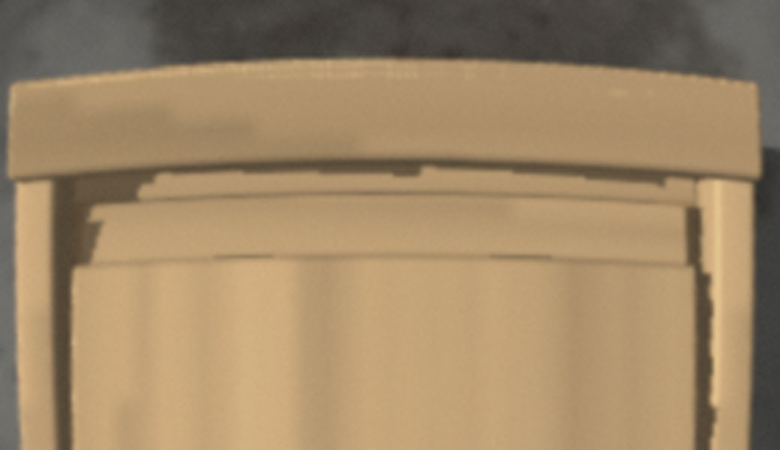

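```bash
python3 - <<'E'
from h import *
np.set_printoptions(precision=1,suppress=True)
w=loadw("w15.json")
W=lambda u,v,z:((BR.T@(onz(w,155+u/3,25+v/3,z,True)[:2]-BO))*1000)
print("edge",W(380,162,.085),"L/R",W(20,178,.085),W(755,178,.085),"tip",W(380,196,.074),W(380,196,.070),W(690,205,.074))
print("side walls inner",W(55,300,.080),W(710,260,.08),"lid edges",W(73,267,.082),W(697,265,.082))
E
```

```text
edge [83.4 -0.4] L/R [84.  71.2] [ 84.1 -74.9] tip [78.4 -0.3] [79.1 -0.3] [ 79.1 -64.5]
side walls inner [58.9 65.3] [ 67.  -66.8] lid edges [65.2 60.7] [ 65.6 -63.4]
```

```bash
python3 -m inch '[{"jaw":70,"xyz":[3,0.4,0],"turn":0},{"jaw":70,"xyz":[3,0,0],"turn":0},{"jaw":70,"xyz":[3,0,0],"turn":0},{"jaw":70,"xyz":[0,0,0],"turn":0}]'
python3 -m inch '[{"jaw":70,"xyz":[2,0,0],"turn":0},{"jaw":70,"xyz":[2,0,0],"turn":0},{"jaw":70,"xyz":[1,0,0],"turn":0},{"jaw":70,"xyz":[0,0,0],"turn":0}]'
python3 - <<'E'
from h import *
delta(b2w(-30,0,93.5),190.24)
w,im=snap("wrist","w16")
crop(im,155,25,260,150,3,"pics/w16c.png")
E
```

```text
clock: 30.45
ee_pos: [0.51, -0.2472, 0.0934]
tcp_rot: [0.279, -3.127, -0.001]
ft_force: [0.0, 0.1, -2.2]
opening: 0.847
clock: 30.85
ee_pos: [0.5058, -0.2481, 0.0935]
tcp_rot: [0.28, -3.129, -0.0]
ft_force: [0.4, 0.5, -1.3]
opening: 0.85
tcp [ 0.5058 -0.2481  0.0935] xang -169.8 yang 100.2 shift [-24.9  -1.4  -0. ] turn -0.0 F [ 0.4  0.5 -1.3] open 79.9 t 30.85 q6 -2.33
```

View pics/w16c.png

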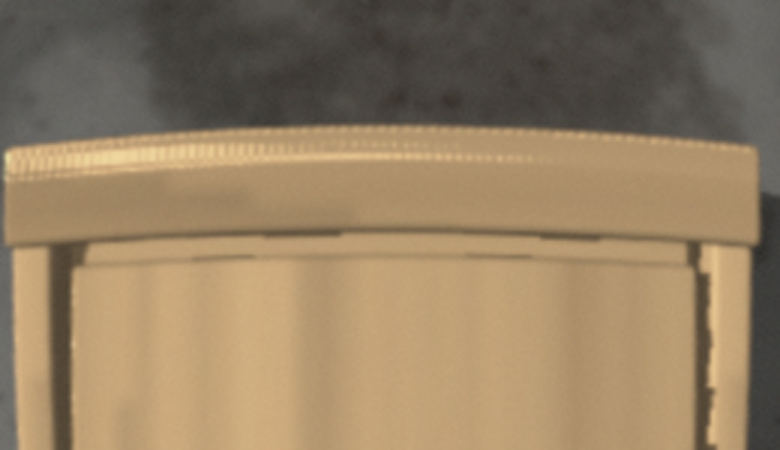

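```bash
python3 -m inch '[{"jaw":70,"xyz":[-0.6,0,1.8],"turn":0},{"jaw":70,"xyz":[-0.6,0,1.8],"turn":0},{"jaw":70,"xyz":[0,0,0],"turn":0}]'
python3 -m inch '[{"jaw":70,"xyz":[-0.6,0,1.8],"turn":0},{"jaw":70,"xyz":[-0.5,0,1.6],"turn":0},{"jaw":70,"xyz":[0,0,0],"turn":0},{"jaw":70,"xyz":[0,0,0],"turn":0}]'
python3 - <<'E'
from h import *
delta(b2w(-7.4,0,86.3),190.24)
w,im=snap("wrist","w17")
E
```

```text
clock: 31.2
ee_pos: [0.5073, -0.2478, 0.0897]
tcp_rot: [0.28, -3.129, -0.001]
ft_force: [0.7, -0.3, -1.4]
opening: 0.849
clock: 31.6
ee_pos: [0.5086, -0.2476, 0.0865]
tcp_rot: [-0.279, 3.129, 0.0]
ft_force: [0.2, -0.2, -1.2]
opening: 0.85
tcp [ 0.5086 -0.2476  0.0865] xang -169.8 yang 100.2 shift [ 0.5 -1.4  0.2] turn -0.0 F [ 0.2 -0.2 -1.2] open 79.9 t 31.6 q6 -2.33
```

View pics/w17.png

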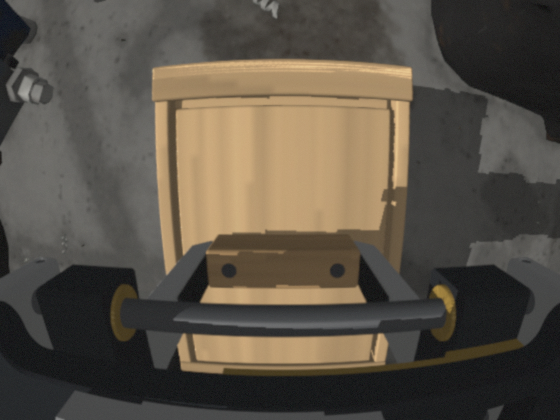

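```bash
python3 -m inch '[{"jaw":70,"xyz":[0,0,1],"turn":0},{"jaw":70,"xyz":[0,0,0.7],"turn":0},{"jaw":70,"xyz":[0,0,0],"turn":0}]'
python3 - <<'E'
from h import *
delta(b2w(-7.4,0,86.3),190.24)
w,im=snap("wrist","w18")
crop(im,150,320,280,70,2.8,"pics/w18c.png")
E
```

```text
clock: 31.95
ee_pos: [0.5087, -0.2476, 0.0861]
tcp_rot: [-0.279, 3.128, 0.0]
ft_force: [0.1, 0.8, 5.6]
opening: 0.847
tcp [ 0.5087 -0.2476  0.0861] xang -169.8 yang 100.2 shift [ 0.6 -1.4 -0.2] turn -0.0 F [0.1 0.8 5.6] open 79.7 t 31.95 q6 -2.33
```

View pics/w18c.png

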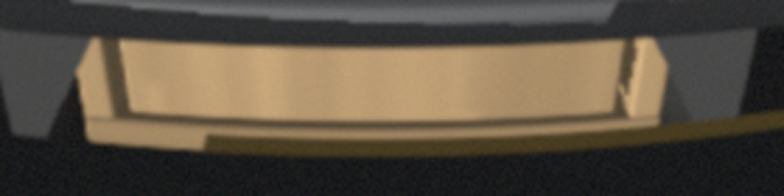

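```bash
python3 -m inch '[{"jaw":70,"xyz":[0,0,-0.8],"turn":0},{"jaw":70,"xyz":[0,0,0],"turn":0},{"jaw":90,"xyz":[0,0,0],"turn":0},{"jaw":90,"xyz":[0,0,0],"turn":0},{"jaw":90,"xyz":[0,0,0],"turn":0},{"jaw":90,"xyz":[0,0,0],"turn":0}]'
python3 -m inch '[{"jaw":90,"xyz":[0,0,-8],"turn":0},{"jaw":90,"xyz":[0,0,-15],"turn":0},{"jaw":90,"xyz":[0,0,-25],"turn":0},{"jaw":90,"xyz":[0,0,-30],"turn":0},{"jaw":90,"xyz":[0,0,-35],"turn":0},{"jaw":90,"xyz":[0,0,-35],"turn":0},{"jaw":90,"xyz":[0,0,-25],"turn":0},{"jaw":90,"xyz":[0,0,-10],"turn":0},{"jaw":90,"xyz":[0,0,0],"turn":0}]'
python3 - <<'E'
from h import *
delta(b2w(-7.4,0,86.3),190.24)
w,im=snap("wrist","w19")
crop(im,150,80,280,210,2.8,"pics/w19c.png")
w,im=snap("side","s19")
crop(im,170,165,100,70,7,"pics/s19c.png")
w,im=snap("scene","c19")
crop(im,290,200,85,75,7,"pics/c19c.png")
E
```

```text
clock: 32.6
ee_pos: [0.5084, -0.2478, 0.0856]
tcp_rot: [0.28, -3.129, -0.0]
ft_force: [0.6, -0.6, 0.5]
opening: 0.96
clock: 33.5
ee_pos: [0.509, -0.2481, 0.2703]
tcp_rot: [-0.279, 3.127, -0.003]
ft_force: [0.2, 0.5, -0.8]
opening: 0.955
tcp [ 0.509  -0.2481  0.2703] xang -169.8 yang 100.2 shift [  1.3  -0.5 184. ] turn -0.0 F [ 0.2  0.5 -0.8] open 89.8 t 33.5 q6 -2.33
```

View pics/w19.png

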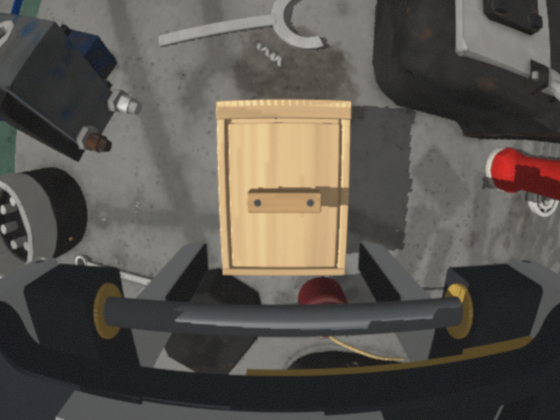

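View pics/s19c.png

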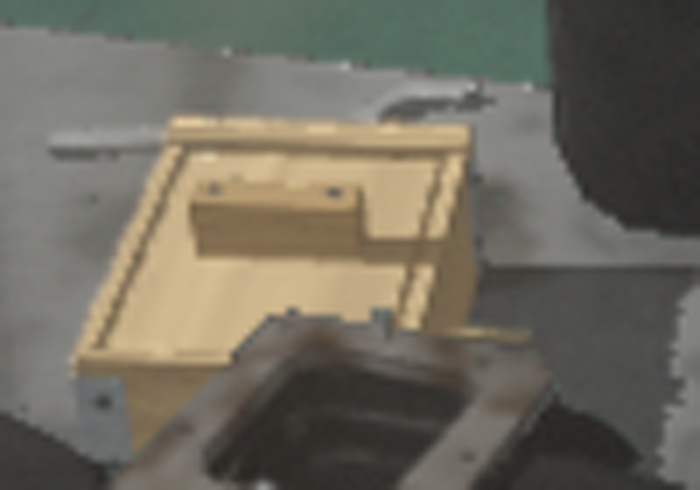

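View pics/c19c.png

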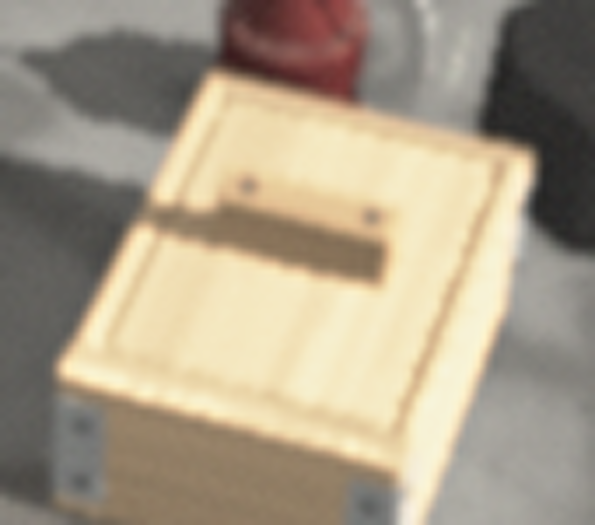

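```bash
python3 - <<'E'
from h import *
np.set_printoptions(precision=1,suppress=True)
crop(cv2.imread("pics/w19.png"),205,90,155,195,3,"pics/w19d.png")
w=loadw("w19.json")
W=lambda u,v,z:((BR.T@(onz(w,u,v,z,True)[:2]-BO))*1000)
print("bolts",W(257.5,203,.111),W(310,203,.111))
E
```

```text
bolts [-7.3 26.4] [ -7.3 -29.3]
```

View pics/w19d.png

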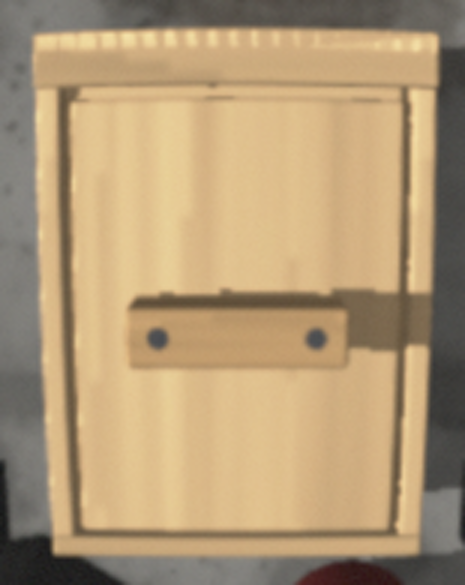

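```bash
python3 - <<'E'
from h import *
np.set_printoptions(precision=1,suppress=True)
w=loadw("w19.json")
W=lambda u,v,z:((BR.T@(onz(w,205+u/3,90+v/3,z,True)[:2]-BO))*1000)
print("overhang edge",W(238,86,.085),"lip inner",W(238,537,.081),"lip outer",W(238,555,.081))
print("lid step",W(238,99,.08),"plain",W(238,530,.08),"corners",W(75,100,.08),W(402,100,.08),W(80,529,.08),W(392,530,.08))
E
```

```text
overhang edge [82.8 -2.1] lip inner [-94.9  -2.2] lip outer [-102.9   -2.2]
lid step [78.2 -2.1] plain [-92.2  -2.2] corners [78.8 59.3] [ 78.9 -63.9] [-92.4  62.6] [-92.7 -65.3]
```

```bash
python3 - <<'E'
from plant import *
close_job(); s=observe(); print(s["clock"],s["ft_force"])
E
```

```text
the job is handed in; nothing more can be done
the job is handed in; nothing more can be done
```

The transit box is packed and closed, and I handed the job in at about 34 s on the robot's clock. `close_job()` gave no verdict.

- **Packing:** I laid the brass bush across the groove half of the box and the elbow fitting in the lip half. Both showed inside and released in the scene camera picture before the lid went on.
- **Elbow:** The gripper body would have come too close to the pump, so closing the jaws off-centre first dragged the elbow about 18 mm along the bench, away from it.
- **Lid:** I held the batten by its two ends and pressed the plain end on the lip, which tilted the lid about 4.5° tongue-down. I then slid the tongue under the overhang and lowered the lid flat.

**Last checks (wrist picture after release):**

| Check | Result |
|---|---|
| Tongue tip, box frame | x about 92 to 94 mm (at least 88 needed) |
| Plain end | x about -92.4 mm, inside the lip at -95.5 mm |
| Lid on ledges | solid contact at the expected height, and looks flat in the side and scene pictures |
| Straightness | well within 0.08 rad |
| Gripper | open, about 180 mm above the lid, with no contact force |

- **Small disagreement:** Estimates of the lid's position differ by 1 to 2 mm between its step, bolts and plain end, which is within the calibration error.
- **Not measured:** The torch, oil can and spanners looked untouched in the pictures I took; I did not measure them again at the end.

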